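Load the burn-in rack and shut its folding guard

ROBOT

A 7-joint arm with a two-finger parallel gripper is mounted at the origin on the work surface. World frame = base frame: x ahead of the robot, y to its left, z up, the work surface at z = 0. Lengths are in m, angles in rad, forces in N, time in s.
With the tool pointing down it reaches from about 0.425 to 0.925 m from the base axis. Payload 6.8 kg.
Tool frame: the origin (TCP) lies at the very end of the fingers, on their centre line; the grasp point (between the pads) lies 19 mm behind it (r.grip_point_offset is the distance from the TCP to the grasp point, in m); z points along the fingers, y is the line along which they close (so a half turn about z gives the same grasp; the last joint's range is limited). The gripper opens to 85 mm and grips with 20 to 120 N. Pads are 22 mm wide; open, the fingers measure 114 mm over their backs; the gripper's body (76 mm by 85 mm) begins 54 mm behind the grasp point. The pads swing forward as they close: fully open they stand 13 mm farther back than shut.
Start: joints at [-1.209, 0.477, 0.022, 1.555, -0.011, 1.109, -0.083], TCP at [0.306, 0.602, 0.231] pointing down, gripper open.
Joint ranges: [-2.96, 2.96], [-0.34, 2.1], [-1.41, 1.46], [0.24, 2.44], [-1.37, 4.51], [0.17, 1.92], [-2.96, 2.96]. Speed limits (rad/s): [2.39, 2.39, 3.14, 3.14, 3.14, 3.14, 3.14].

INTERFACE

Orientations are given as a rotation vector (axis times angle).
In Python, from bench import status, eyes, r gives the robot as it stands.
- The arm moves only by the shell command python3 -m crank 'ROWS' [OPENING] [FORCE]. ROWS is JSON, a list of rows, each a list of 6 numbers: the shift along the tool's x, y, z normalised to -1 to 1, where 1 is 0.02 m, then the turn, a rotation vector about the tool's x, y, z normalised to -1 to 1, where 1 is 45 degrees. A call has 1 to 12 rows; each row shifts and turns the commanded pose from where the row before left it, along the tool's axes as they then stand; what a row does not reach is not made up. A row lasts 1/10 s, in which the tool goes at most 50 mm and 8.59 degrees, less where a joint would pass 70% of its speed; a pose out of reach is approached as far as the arm can. A call with a number of a shift or a turn outside -1 to 1 is refused whole. A call with a gripper value outside its range is refused whole. OPENING is the opening, from 0 (shut) to 1 (fully open), set as the call begins (- or left out, the last holds). The fingers move at their own pace and stop on an object; FORCE is the grip in N (left out, the last holds). Time passes only in rows, so rows that do not move let the fingers close. It gives the time, the measured TCP pose, the force, the opening and the grip force at its end, in the units of the state.
- status.get_obs(): the state, without advancing time (a new reading comes with each control period).
- eyes.grab_frame(name): name is "scene" or "top" or "wrist"; returns a dict with "image" (480x640x3 uint8, red, green, blue), "depth" (480x640 float32, m along the optical axis (not along the pixel's ray), 0 where there is no reading), "fovy" (degrees; the focal length in pixels is half the picture's height over the tangent of half this angle, whatever the lens; pixels are square), "cx", "cy" (the principal point, pixels), "k1" (the pictures are not rectified: a ray, as slopes to the right and down, at radius r is drawn at 1 + k1 r^2 times it, then the intrinsics apply), "world_to_cam" (4x4, takes a point from world to camera coordinates). Camera axes: x right, y up, looking along -z (the intrinsics and any distortion apply to the point x, -y, -z); pixel columns grow to the right and rows downward; lengths in m; the calibration is good to about 2 mm. A picture is of the moment at which its call begins.
- r.hand_in(): hands the job in; it is judged then, once.
The state is a dict: "clock": time; "joints": joint angles; "qvel": joint speeds; "tau": joint torques, N m; "tcp_pos": TCP position; "orientation": TCP orientation; "contact_force": force on the tool from outside, world axes, zero at the start; "moment": the same for the moment, N m; "grip_width": finger opening in m; "gripper_force": force on a finger pad.
Only numpy, scipy, OpenCV 4.12 (cv2) and the standard library are available. Lean on these libraries where they do the work, as an engineer would, in place of code of your own. Each camera call takes 0.05 s, during which the arm holds its last target. There are 200 camera calls.

TASK

Open the burn-in rack's wire guard: fold its short leaf out from the rack's side first, then swing the long leaf past a right angle, clear of the front; then slide each of the two or three circuit boards lying flat on the bench, rear edge first and grip to the front, into the rack on the rails that match its width (widest lowest, medium in the middle, narrowest on top), fully home against the back stop. When all are in, swing the long leaf shut across the front while the short leaf still stands out, and only then fold the short leaf shut round the side. Leave everything else on the bench in its place, with the boards in the slotted stand.

Things in the scene. Friction and masses are not known exactly. Their poses are not given: they have to be found in the camera images.
- board_wide: green board, 120 mm wide (y), 110 mm deep (x, front to rear), 5 mm plate, 150 g, flat on the bench; absent: None. Origin: centre of its underside, z up. Black upright pull grip at the front edge, midway: x -55 to -27 mm, 12 mm thick (y), top at z = 35 mm. Low parts behind it: chip to z = 15 mm at x -1 to 25, others to 19 mm at x 35 to 51, none near the side edges. Goes on the lowest rails (rails_low)
- board_medium: green board, 95 mm wide (y), 110 mm deep (x, front to rear), 5 mm plate, 130 g, flat on the bench; absent: None. Origin: centre of its underside, z up. Black upright pull grip at the front edge, midway: x -55 to -27 mm, 12 mm thick (y), top at z = 35 mm. Low parts behind it: chip to z = 15 mm at x -1 to 25, others to 19 mm at x 35 to 51, none near the side edges. Goes on the middle rails (rails_mid)
- board_narrow: green board, 70 mm wide (y), 110 mm deep (x, front to rear), 5 mm plate, 110 g, flat on the bench; absent: None. Origin: centre of its underside, z up. Black upright pull grip at the front edge, midway: x -55 to -27 mm, 12 mm thick (y), top at z = 35 mm. Low parts behind it: chip to z = 15 mm at x -1 to 25, others to 19 mm at x 35 to 51, none near the side edges. Goes on the top rails (rails_top)
- rack: fixed rack: grey base 262 x 190 x 10 mm, two stepped aluminium cheeks (|y| 62 to 70 mm), three black rail pairs above one another. Origin: underside of the base (x -130 to 132 mm) on the middle line; x points inwards (boards slide along +x), front open to -x, z up. Each pair starts 50 mm further in than the one below. Load from the bottom up: grips above crowd the lower ones. 150 mm high when loaded
- rails_low (a point): on the lowest rails, for 120 mm boards: where the origin of a fully home board lies, 35 mm above the bench; axes as the rack's. Channels 12 mm high with 2.5 mm side room: ledges 8 mm wide, starting at x = -19 mm here, carry the board's side edges; lips and side walls start at x = -7 mm; rear stop at x = 55.5 mm. Narrower boards fall between the ledges
- rails_mid (a point): on the middle rails, for 95 mm boards: where the origin of a fully home board lies, 75 mm above the bench; axes as the rack's. Channels 12 mm high with 2.5 mm side room: ledges 8 mm wide, starting at x = -19 mm here, carry the board's side edges; lips and side walls start at x = -7 mm; rear stop at x = 55.5 mm. Narrower boards fall between the ledges
- rails_top (a point): on the top rails, for 70 mm boards: where the origin of a fully home board lies, 115 mm above the bench; axes as the rack's. Channels 12 mm high with 2.5 mm side room: ledges 8 mm wide, starting at x = -19 mm here, carry the board's side edges; lips and side walls start at x = -7 mm; rear stop at x = 55.5 mm. Narrower boards fall between the ledges
- guard_long (a joint): long guard leaf's angle (rad): 0 = shut, lying from its hinge along the rack's +y across the front, 25 mm before the lowest board's grip; grows as it opens, counter-clockwise from above, to 2.6; starts at 0 to 0.35. Wire frame 170 mm long, 5 mm thick, 18 to 74 mm above the bench; stays where left (friction 0.06 N m)
- guard_long_hinge (a point): on the vertical hinge axis of the long leaf, at the rack's front corner on its -y side, 110 mm above the bench
- guard_long_knob (a point): centre of the top face (114 mm above the bench) of the long leaf's knob: an upright black round peg, 16 mm across and 40 mm tall, 60 mm from the leaf's hinge axis
- guard_short (a joint): short guard leaf's angle against the long leaf, on whose free end it is hinged (rad): 0 = shut, square to it, lying along the rack's side (+x) when the long leaf is shut; grows as it opens, counter-clockwise from above; 1.57 = in line; to 2.2; starts at 0 to 0.45. Same frame, 90 mm long; stays where left (friction 0.04 N m)
- guard_short_hinge (a point): on the vertical hinge axis between the long and the short leaf, 170 mm from the long leaf's hinge, 110 mm above the bench
- guard_short_knob (a point): centre of the top face (114 mm above the bench) of the short leaf's knob, a peg like the long leaf's, 60 mm from the hinge between the leaves
- heat_sink: bystander: loose dull aluminium finned heat sink 60 x 50 x 31 mm, origin under its centre
- fuse_holder: bystander: loose squat orange plastic fuse holder 45 x 30 x 28 mm, origin under its centre
- lifter: bystander: loose chrome tweezer-shaped component lifter 127 mm long (its x), 7 mm high, origin under its middle
- solder_reel: bystander: loose solder reel, 52 mm across, 40 mm high, standing on its flange, origin under its centre
- parts_bin: bystander: loose grey open parts bin 100 x 75 x 40 mm, origin under its centre
- multimeter: bystander: loose black multimeter lying flat, 85 x 160 x 38 mm, origin under its centre
Things that resemble listed ones, but are neither listed nor needed, are in the scene too. Leave any blue or orange look-alike of the board_narrow alone.

How it is judged:
On the way, in this order (a step that is already met when the one before it is completed fails the run):
1. the short leaf is folded out from the side, the long leaf still across the front (value of joint guard_short above 0.9 rad and value of joint guard_long below 0.8 rad), for 0.2 s.
2. the long leaf is swung clear of the front, the short leaf still out (value of joint guard_long above 1.4 rad and value of joint guard_short above 0.5 rad), for 0.2 s.
3. every board is fully home on the rails of its width, the guard still open (x of board_wide in the frame of rails_low between -0.006 and 0.006 m and y of board_wide in the frame of rails_low between -0.006 and 0.006 m and z of board_wide in the frame of rails_low between -0.004 and 0.009 m and angle between each of board_wide, board_medium, board_narrow's own z axis and vertical below 0.08 rad and linear speed of each of board_wide, board_medium, board_narrow below 0.02 m/s and angle between the x axis of board_wide and the x axis of rails_low, either way round below 0.1 rad and x of board_medium in the frame of rails_mid between -0.006 and 0.006 m and y of board_medium in the frame of rails_mid between -0.006 and 0.006 m and z of board_medium in the frame of rails_mid between -0.004 and 0.009 m and angle between the x axis of board_medium and the x axis of rails_mid, either way round below 0.1 rad and x of board_narrow in the frame of rails_top between -0.006 and 0.006 m and y of board_narrow in the frame of rails_top between -0.006 and 0.006 m and z of board_narrow in the frame of rails_top between -0.004 and 0.009 m and angle between the x axis of board_narrow and the x axis of rails_top, either way round below 0.1 rad and value of joint guard_long above 0.6 rad), for 0.2 s.
4. the long leaf is shut across the front while the short leaf still stands out (value of joint guard_long below 0.1 rad and value of joint guard_short above 0.5 rad), for 0.2 s.
5. the short leaf is folded shut round the side (value of joint guard_long below 0.1 rad and value of joint guard_short below 0.12 rad), for 0.2 s.
At the end, for the whole second after the job is handed in: Every board present is on the rail pair of its own width, its origin within 6 mm (along and across) of that pair's site, resting level on the ledges and still; the long guard leaf is within 0.1 rad and the short leaf within 0.12 rad of shut (all of step 5 and x of board_wide in the frame of rails_low between -0.006 and 0.006 m and y of board_wide in the frame of rails_low between -0.006 and 0.006 m and z of board_wide in the frame of rails_low between -0.004 and 0.009 m and angle between each of board_wide, board_medium, board_narrow's own z axis and vertical below 0.08 rad and linear speed of each of board_wide, board_medium, board_narrow below 0.02 m/s and angle between the x axis of board_wide and the x axis of rails_low, either way round below 0.1 rad and x of board_medium in the frame of rails_mid between -0.006 and 0.006 m and y of board_medium in the frame of rails_mid between -0.006 and 0.006 m and z of board_medium in the frame of rails_mid between -0.004 and 0.009 m and angle between the x axis of board_medium and the x axis of rails_mid, either way round below 0.1 rad and x of board_narrow in the frame of rails_top between -0.006 and 0.006 m and y of board_narrow in the frame of rails_top between -0.006 and 0.006 m and z of board_narrow in the frame of rails_top between -0.004 and 0.009 m and angle between the x axis of board_narrow and the x axis of rails_top, either way round below 0.1 rad); the robot touches nothing.
It fails at once if a bystander is pushed more than 40 mm from its place (distance of any of heat_sink, fuse_holder, lifter, solder_reel, parts_bin, multimeter from where it was at the start of the episode above 0.04 m).
Of board_wide, board_medium, board_narrow only 2 to 3 are there at a start; the rules pass over those that are not, and their reading is None.
At some moment in a run one of board_wide, board_medium, board_narrow may be knocked a few centimetres aside while the robot is not near it.
Once in a run the grip may slacken for a moment while it holds something.
It also fails if it takes over 210 s, if anything falls off the work surface, if the arm or the gripper's body presses on something with over 40 N, if the wrist force passes 120 N, or if a joint passes its speed limit or range.

## Working session

There is one attempt and no reset: what is moved stays moved. The work goes in short steps, Python scripts to look and compute and a shell command to move; the robot and the scene stay as the last step left them, time stands still between calls to the robot, and variables do not carry over. Pictures are saved under pics/ and viewed, at most 14 in all, crops included, and the job is handed in when it is done.

```bash
ls; mkdir -p pics; python3 - <<'E'
from bench import status, eyes, r
import cv2, numpy as np
o=status.get_obs(); print({k:np.round(v,3).tolist() for k,v in o.items()})
for n in ("scene","top"):
    f=eyes.grab_frame(n); cv2.imwrite(f"pics/{n}0.png",f["image"][:,:,::-1])
    np.savez(f"{n}0.npz",**f); print(n,f["fovy"],f["cx"],f["cy"],f["k1"],np.round(f["world_to_cam"],3).tolist())
E
```

```text
pics
{'clock': 0.0, 'joints': [-1.209, 0.478, 0.022, 1.556, -0.011, 1.109, -0.083], 'qvel': [-0.002, 0.0, 0.0, -0.002, -0.002, -0.001, 0.001], 'tau': [0.0, -59.646, 1.608, -28.12, 0.012, 0.01, -0.0], 'tcp_pos': [0.305, 0.601, 0.23], 'orientation': [-0.731, -3.055, 0.003], 'contact_force': [0.405, -0.118, 0.416], 'moment': [-0.019, -0.057, 0.015], 'gripper_force': 0.0, 'grip_width': 0.086}
scene 52.32427076796764 319.3724164232517 241.92515341363213 -0.10577638615709403 [[0.065, 0.998, 0.011, -0.033], [-0.614, 0.031, 0.789, 0.253], [0.787, -0.058, 0.614, -1.822], [0.0, 0.0, 0.0, 1.0]]
top 43.31343784657861 322.81472842794926 235.71095755308093 -0.1550817239219385 [[-0.019, -1.0, 0.021, -0.002], [0.987, -0.015, 0.16, -0.525], [-0.16, 0.024, 0.987, -1.501], [0.0, 0.0, 0.0, 1.0]]
```

View pics/top0.png

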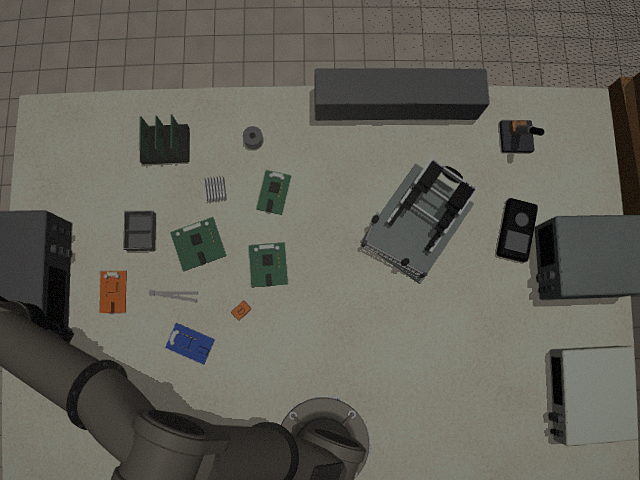

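View pics/scene0.png

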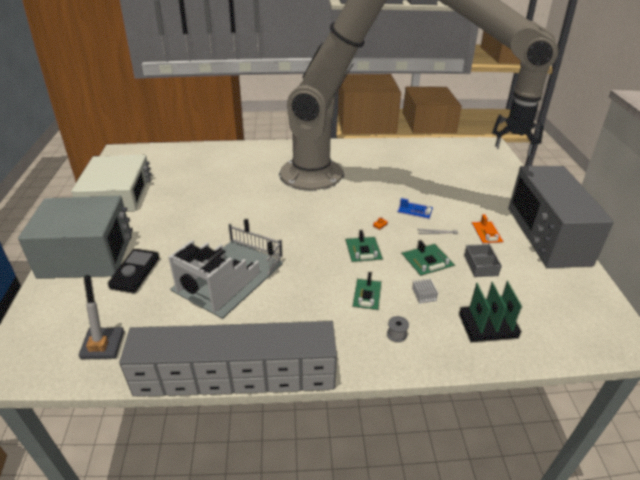

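Top view: green boards at (198,243), (268,265) and (274,191); the blue (190,343) and orange (113,292) ones are look-alikes. The boards in the stand are at (164,140). The rack is at (420,220), with its guard across the front from (422,278) to (365,245) and knobs near (405,262) and (375,219).

```bash
cat > h.py <<'E'
import numpy as np, cv2
from scipy.spatial.transform import Rotation as R
def K(f):
    F=240/np.tan(np.radians(f["fovy"])/2); return np.array([[F,0,f["cx"]],[0,F,f["cy"]],[0,0,1.]])
def ray(f,px):
    u=cv2.undistortPoints(np.float64(px).reshape(-1,1,2),K(f),np.array([float(f["k1"]),0,0,0])).reshape(-1,2)
    T=f["world_to_cam"]; d=np.c_[u[:,0],-u[:,1],-np.ones(len(u))]@T[:3,:3]
    return -T[:3,:3].T@T[:3,3], d
def plane(f,px,z):
    c,d=ray(f,px); return c+d*((z-c[2])/d[:,2])[:,None]
def proj(f,P):
    T=f["world_to_cam"]; p=np.atleast_2d(P)@T[:3,:3].T+T[:3,3]; x=p[:,0]/-p[:,2]; y=-p[:,1]/-p[:,2]
    s=1+float(f["k1"])*(x*x+y*y); k=K(f); return np.c_[k[0,0]*x*s+k[0,2],k[1,1]*y*s+k[1,2]]
def boards(f,verbose=True):
    hsv=cv2.cvtColor(f["image"],cv2.COLOR_RGB2HSV)
    m=cv2.inRange(hsv,(60,70,30),(95,255,255)); m=cv2.morphologyEx(m,cv2.MORPH_CLOSE,np.ones((9,9)))
    out=[]
    for c in cv2.findContours(m,cv2.RETR_EXTERNAL,cv2.CHAIN_APPROX_NONE)[0]:
        if cv2.contourArea(c)<400: continue
        P=plane(f,c.reshape(-1,2),0.005)[:,:2]
        (x,y),(w,h),a=cv2.minAreaRect(np.float32(P*1000))
        out.append((x,y,w,h,a,c.reshape(-1,2).mean(0)))
    return out
E
python3 - <<'E'
from h import *
f=np.load("top0.npz")
for b in boards(f): print(np.round(b[:5],1),b[5].round())
img=f["image"][:,:,::-1]
a=cv2.resize(img[145:300,340:500],(800,775),interpolation=cv2.INTER_CUBIC)[:600]
cv2.imwrite("pics/rack.png",cv2.resize(img[150:290,350:500],None,fx=4,fy=4,interpolation=cv2.INTER_CUBIC))
cv2.imwrite("pics/bds.png",cv2.resize(img[160:305,155:305],None,fx=4,fy=4,interpolation=cv2.INTER_CUBIC))
E
```

```text
[457.8 132.9 108.4  92.6   3.8] [268. 264.]
[514.8 316.1 107.6 117.4  19.1] [198. 244.]
[649.8 117.2  67.2 106.8  76.7] [274. 192.]
```

View pics/rack.png

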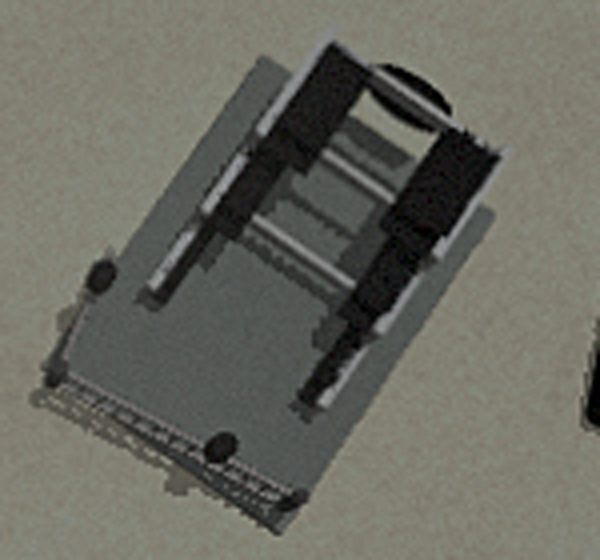

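View pics/bds.png

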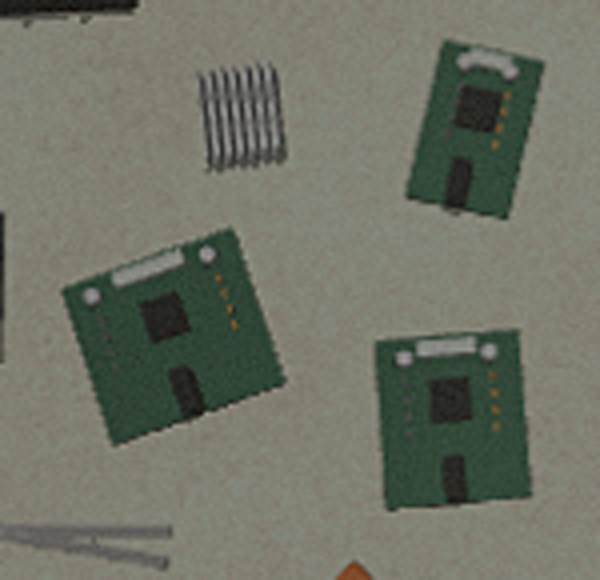

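Boards crop: three green boards (grip at front, white parts at the rear), medium (268,264), wide (198,244) and narrow (274,192). Rack crop (÷4 + (350,150)): base corners at (265,57), (490,208), (283,530); long knob top (221,447), short knob top (101,277), hinge tops (293,498) and (55,373).

```bash
python3 - <<'E'
from h import *
f=np.load("top0.npz")
c=lambda p:np.array(p,float)/4+[350,150]
B=plane(f,c([(265,57),(490,208),(283,530)]),.01); print("base",B.round(4)); 
kn=plane(f,c([(221,447),(101,277)]),.114); print("knobs L,S",kn.round(4))
hg=plane(f,c([(293,498),(55,373)]),.108);print("hinges",hg.round(4))
e=B[0]-B[1]; print(np.linalg.norm(e[:2])); 
d=B[1]-B[2];print(np.linalg.norm(d[:2]),np.degrees(np.arctan2(d[1],d[0])),np.degrees(np.arctan2(e[1],e[0]))-90)
for a,b in((hg[0],hg[1]),(hg[0],kn[0]),(hg[1],kn[1])): v=b-a; print(np.linalg.norm(v[:2]),np.degrees(np.arctan2(v[1],v[0])))
# rack top profile lines via depth: cheek tops
E
```

```text
base [[ 0.7205 -0.266   0.01  ]
 [ 0.6152 -0.4134  0.01  ]
 [ 0.403  -0.2636  0.01  ]]
knobs L,S [[ 0.446  -0.2082  0.114 ]
 [ 0.5521 -0.1383  0.114 ]]
hinges [[ 0.4146 -0.2523  0.108 ]
 [ 0.494  -0.1088  0.108 ]]
0.18118071568777647
0.2597042838678367 -35.23674116492515 -35.52853756698858
0.16396127885322345 61.04324034124884
0.054122200041149864 54.52705190370411
0.06518880595460666 -26.909812223305863
```

```bash
cat > plan.py <<'E'
# plan.py x y z psi_deg [N]: the per-row values that take the measured pose to TCP xyz, tool down, tool y heading psi (or psi+180)
import sys; from h import *; from bench import status
def plan(p,psi,N=None,frm=None):
    o=status.get_obs(); p0,R0=(np.array(o["tcp_pos"]),R.from_rotvec(o["orientation"])) if frm is None else frm
    best=None
    for a in (psi,psi+180):
        a=np.radians(a); y=np.array([np.cos(a),np.sin(a),0]); z=np.array([0,0,-1.]); Rt=R.from_matrix(np.c_[np.cross(y,z),y,z])
        v=(R0.inv()*Rt).as_rotvec()
        if best is None or np.linalg.norm(v)<np.linalg.norm(best[0]): best=(v,Rt)
    v,Rt=best; dp=R0.inv().apply(np.array(p)-p0)
    n=N or int(np.ceil(max(np.linalg.norm(dp)/.0195,np.degrees(np.linalg.norm(v))/8.3,1)))
    S=sum(R.from_rotvec(v*k/n).as_matrix() for k in range(n)); d=np.linalg.solve(S,dp)
    print("N=",n,"row",np.round(np.r_[d/.02,v/n/(np.pi/4)],3).tolist()); return np.array(p),Rt
if __name__=="__main__":
    a=list(map(float,sys.argv[1:])); frm=None
    o=status.get_obs(); print("at",np.round(o["tcp_pos"],4),"psi",round(np.degrees(np.arctan2(*R.from_rotvec(o["orientation"]).as_matrix()[[1,0],1])),1),"q",np.round(o["joints"],2),"F",np.round(o["contact_force"],1),"grip",round(float(o["grip_width"]),4),round(float(o["gripper_force"]),1),"t",o["clock"])
    while len(a)>=4:
        k=5 if len(a)%5==0 else 4
        frm=plan(a[:3],a[3],int(a[4]) if k==5 and a[4] else None,frm); a=a[k:]
E
python3 plan.py .47 -.13 .26 -27 48
```

```text
at [0.3053 0.6014 0.2304] psi 63.1 q [-1.21  0.48  0.02  1.56 -0.01  1.11 -0.08] F [ 0.9  0.3 -0.5] grip 0.0853 0.0 t 0.1
N= 48 row [0.067, -0.865, -0.03, -0.0, -0.0, -0.042]
```

```bash
sed -i 's/for a in (psi,psi+180)/for a in (psi,)/' plan.py; python3 plan.py .47 -.13 .26 -27 48
```

```text
at [0.3053 0.6014 0.2304] psi 63.1 q [-1.21  0.48  0.02  1.56 -0.01  1.11 -0.08] F [ 0.9  0.3 -0.5] grip 0.0853 0.0 t 0.1
N= 48 row [-0.862, -0.095, -0.031, -0.0, 0.0, 0.042]
```

```bash

python3 -m crank '[[-0.862,-0.095,-0.031,0,0,0.042],[-0.862,-0.095,-0.031,0,0,0.042],[-0.862,-0.095,-0.031,0,0,0.042],[-0.862,-0.095,-0.031,0,0,0.042],[-0.862,-0.095,-0.031,0,0,0.042],[-0.862,-0.095,-0.031,0,0,0.042],[-0.862,-0.095,-0.031,0,0,0.042],[-0.862,-0.095,-0.031,0,0,0.042],[-0.862,-0.095,-0.031,0,0,0.042],[-0.862,-0.095,-0.031,0,0,0.042],[-0.862,-0.095,-0.031,0,0,0.042],[-0.862,-0.095,-0.031,0,0,0.042]]' 0.5 30
python3 -m crank '[[-0.862,-0.095,-0.031,0,0,0.042],[-0.862,-0.095,-0.031,0,0,0.042],[-0.862,-0.095,-0.031,0,0,0.042],[-0.862,-0.095,-0.031,0,0,0.042],[-0.862,-0.095,-0.031,0,0,0.042],[-0.862,-0.095,-0.031,0,0,0.042],[-0.862,-0.095,-0.031,0,0,0.042],[-0.862,-0.095,-0.031,0,0,0.042],[-0.862,-0.095,-0.031,0,0,0.042],[-0.862,-0.095,-0.031,0,0,0.042],[-0.862,-0.095,-0.031,0,0,0.042],[-0.862,-0.095,-0.031,0,0,0.042]]'
python3 -m crank '[[-0.862,-0.095,-0.031,0,0,0.042],[-0.862,-0.095,-0.031,0,0,0.042],[-0.862,-0.095,-0.031,0,0,0.042],[-0.862,-0.095,-0.031,0,0,0.042],[-0.862,-0.095,-0.031,0,0,0.042],[-0.862,-0.095,-0.031,0,0,0.042],[-0.862,-0.095,-0.031,0,0,0.042],[-0.862,-0.095,-0.031,0,0,0.042],[-0.862,-0.095,-0.031,0,0,0.042],[-0.862,-0.095,-0.031,0,0,0.042],[-0.862,-0.095,-0.031,0,0,0.042],[-0.862,-0.095,-0.031,0,0,0.042]]'
python3 -m crank '[[-0.862,-0.095,-0.031,0,0,0.042],[-0.862,-0.095,-0.031,0,0,0.042],[-0.862,-0.095,-0.031,0,0,0.042],[-0.862,-0.095,-0.031,0,0,0.042],[-0.862,-0.095,-0.031,0,0,0.042],[-0.862,-0.095,-0.031,0,0,0.042],[-0.862,-0.095,-0.031,0,0,0.042],[-0.862,-0.095,-0.031,0,0,0.042],[-0.862,-0.095,-0.031,0,0,0.042],[-0.862,-0.095,-0.031,0,0,0.042],[-0.862,-0.095,-0.031,0,0,0.042],[-0.862,-0.095,-0.031,0,0,0.042]]'
python3 -m crank '[[0,0,0,0,0,0],[0,0,0,0,0,0],[0,0,0,0,0,0]]'
cat > snap.py <<'E'
import sys; from h import *; from bench import eyes
n,out=sys.argv[1:3]; f=eyes.grab_frame(n); np.savez(out+".npz",**f); cv2.imwrite(f"pics/{out}.png",f["image"][:,:,::-1])
E
python3 snap.py wrist w1
```

```text
clock: 1.3
tcp_pos: [0.4561, 0.4581, 0.2388]
orientation: [-1.322, -2.85, 0.0]
contact_force: [-0.3, 0.1, 0.2]
grip_width: 0.0427
gripper_force: 0.0
clock: 2.5
tcp_pos: [0.5388, 0.2685, 0.2463]
orientation: [1.856, 2.535, 0.0]
contact_force: [0.5, -0.2, -0.5]
grip_width: 0.0426
gripper_force: 0.0
clock: 3.7
tcp_pos: [0.542, 0.0618, 0.2537]
orientation: [-2.318, -2.12, -0.0]
contact_force: [0.6, -0.4, -0.2]
grip_width: 0.0429
gripper_force: 0.0
clock: 4.9
tcp_pos: [0.4652, -0.1302, 0.2611]
orientation: [-2.69, -1.623, -0.0]
contact_force: [0.1, -0.8, 0.2]
grip_width: 0.0427
gripper_force: 0.0
clock: 5.2
tcp_pos: [0.4664, -0.1282, 0.261]
orientation: [-2.686, -1.628, -0.0]
contact_force: [-0.3, -0.7, 0.2]
grip_width: 0.0425
gripper_force: 0.0
```

View pics/w1.png

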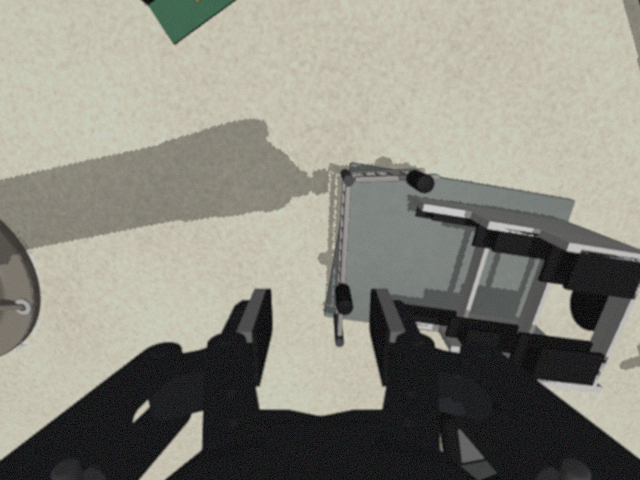

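Wrist view: short knob top at about (424,182), long knob top at (343,303), short hinge top at (348,175), long hinge at about (340,340).

```bash
python3 - <<'E'
from h import *
f=np.load("w1.npz"); print(f["k1"],f["fovy"])
kn=plane(f,[(343,303),(424,182)],.114); hg=plane(f,[(340,341),(348,175)],.110); print("knobs",kn.round(4).tolist(),"hinges",hg.round(4).tolist())
for a,b in((hg[0],hg[1]),(hg[0],kn[0]),(hg[1],kn[1])): v=b-a; print(np.linalg.norm(v[:2]),np.degrees(np.arctan2(v[1],v[0])))
B=plane(f,[(573,199),(350,164),(326,314)],.01); print(B.round(4).tolist())
d=B[0]-B[1]; e=B[1]-B[2]; print(np.linalg.norm(d[:2]),np.degrees(np.arctan2(d[1],d[0])),np.linalg.norm(e[:2]),np.degrees(np.arctan2(e[1],e[0]))-90)
E
```

```text
-0.039397969078752745 67.81316481918708
knobs [[0.4498, -0.2029, 0.114], [0.557, -0.136, 0.114]] hinges [[0.4288, -0.2394, 0.11], [0.5046, -0.1029, 0.11]]
0.156085971695402 60.938029311527956
0.04214004052660807 59.98732356453395
0.061964652389301905 -32.23863268590948
[[0.7223, -0.2595, 0.01], [0.513, -0.1077, 0.01], [0.4061, -0.2576, 0.01]]
0.25863634332414964 -35.961498873451184 0.18416397932782766 -35.476767603011666
```

```bash
python3 plan.py .556 -.136 .18 -30 6 .556 -.136 .086 -30 6
```

```text
at [ 0.4664 -0.1281  0.261 ] psi -27.5 q [-0.43  0.13  0.63  2.   -0.09  1.04 -0.24] F [ 0.3  0.3 -0.4] grip 0.0428 0.0 t 5.25
N= 6 row [0.299, 0.687, 0.675, 0.0, -0.0, 0.009]
N= 6 row [0.0, 0.0, 0.783, 0.0, 0.0, 0.0]
```

```bash

python3 -m crank '[[0.299,0.687,0.675,0,0,0.009],[0.299,0.687,0.675,0,0,0.009],[0.299,0.687,0.675,0,0,0.009],[0.299,0.687,0.675,0,0,0.009],[0.299,0.687,0.675,0,0,0.009],[0.299,0.687,0.675,0,0,0.009],[0,0,0,0,0,0],[0,0,0,0,0,0],[0,0,0,0,0,0]]'; python3 snap.py wrist w2; python3 plan.py .556 -.136 .086 -30 6
```

```text
clock: 6.15
tcp_pos: [0.5552, -0.137, 0.1806]
orientation: [-2.721, -1.57, -0.0]
contact_force: [0.8, -0.0, 1.3]
grip_width: 0.0424
gripper_force: 0.0
at [ 0.5553 -0.137   0.1807] psi -30.1 q [-0.32  0.41  0.59  1.89 -0.28  0.93 -0.13] F [-0.2 -0.2 -0. ] grip 0.0425 0.0 t 6.2
N= 6 row [0.01, 0.001, 0.79, 0.0, -0.0, -0.0]
```

View pics/w2.png

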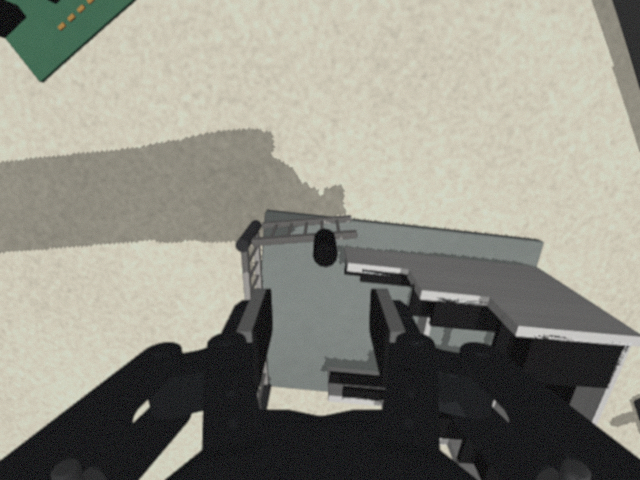

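Wrist view: short knob top at (325,250), centred between the fingers in the closing direction. I'll check its position by ray.

```bash
python3 - <<'E'
from h import *
f=np.load("w2.npz"); p=plane(f,[(325,251),(250,228)],.114); print(p.round(4).tolist())
from bench import status
o=status.get_obs(); print(proj(f,[[*o["tcp_pos"][:2],.114],[.556,-.136,.114]]))
E
```

```text
[[0.559, -0.1351, 0.114], [0.5268, -0.0993, 0.114]]
[[321.335894   256.36683971]
 [321.53515664 254.50866014]]
```

```bash

python3 -m crank '[[0.03,0.02,0.78,0,0,0],[0.03,0.02,0.78,0,0,0],[0.03,0.02,0.78,0,0,0],[0.03,0.02,0.78,0,0,0],[0.03,0.02,0.78,0,0,0],[0.02,0,0.78,0,0,0],[0,0,0,0,0,0],[0,0,0,0,0,0]]' && python3 -m crank '[[0,0,0,0,0,0],[0,0,0,0,0,0],[0,0,0,0,0,0],[0,0,0,0,0,0],[0,0,0,0,0,0],[0,0,0,0,0,0]]' 0 30; python3 plan.py
```

```text
clock: 7.0
tcp_pos: [0.5588, -0.1353, 0.0861]
orientation: [-2.722, -1.569, 0.001]
contact_force: [0.0, 0.6, 0.6]
grip_width: 0.0427
gripper_force: 0.0
clock: 7.6
tcp_pos: [0.5596, -0.1353, 0.0872]
orientation: [2.721, 1.569, 0.002]
contact_force: [0.5, -0.0, 6.2]
grip_width: 0.0147
gripper_force: 29.8
at [ 0.5596 -0.1353  0.0872] psi -30.1 q [-0.26  0.54  0.51  1.94 -0.38  0.75 -0.05] F [ 0.5 -0.   6.2] grip 0.0147 29.8 t 7.6
```

```bash
python3 plan.py .543 -.060 .087 50 16
```

```text
at [ 0.5596 -0.1353  0.0872] psi -30.1 q [-0.26  0.54  0.51  1.94 -0.38  0.75 -0.05] F [ 0.5 -0.   6.2] grip 0.0147 29.8 t 7.6
N= 16 row [0.261, -0.023, 0.001, 0.0, 0.0, -0.111]
```

```bash

python3 -m crank '[[0.26,-0.02,0,0,0,-0.111],[0.26,-0.02,0,0,0,-0.111],[0.26,-0.02,0,0,0,-0.111],[0.26,-0.02,0,0,0,-0.111],[0.26,-0.02,0,0,0,-0.111],[0.26,-0.02,0,0,0,-0.111],[0.26,-0.02,0,0,0,-0.111],[0.26,-0.02,0,0,0,-0.111]]' && python3 -m crank '[[0.26,-0.02,0,0,0,-0.111],[0.26,-0.02,0,0,0,-0.111],[0.26,-0.02,0,0,0,-0.111],[0.26,-0.02,0,0,0,-0.111],[0.26,-0.02,0,0,0,-0.111],[0.26,-0.02,0,0,0,-0.111],[0.26,-0.02,0,0,0,-0.111],[0.26,-0.02,0,0,0,-0.111],[0,0,0,0,0,0],[0,0,0,0,0,0]]'; python3 -m crank '[[0,0,0,0,0,0],[0,0,0,0,0,0],[0,0,0,0,0,0],[0,0,-0.6,0,0,0],[0,0,-0.6,0,0,0],[0,0,-0.6,0,0,0],[0,0,-0.6,0,0,0],[0,0,-0.6,0,0,0],[0,0,-0.6,0,0,0],[0,0,-0.6,0,0,0],[0,0,0,0,0,0]]' 0.4; python3 snap.py wrist w3; python3 plan.py
```

```text
clock: 8.4
tcp_pos: [0.5646, -0.0957, 0.0871]
orientation: [2.018, 2.407, -0.001]
contact_force: [-1.9, -3.8, 6.7]
grip_width: 0.0152
gripper_force: 30.0
clock: 9.4
tcp_pos: [0.5408, -0.0648, 0.0868]
orientation: [-1.084, -2.947, 0.008]
contact_force: [-7.3, -11.1, 10.7]
grip_width: 0.0151
gripper_force: 30.1
clock: 10.5
tcp_pos: [0.5444, -0.06, 0.1724]
orientation: [1.078, 2.948, 0.002]
contact_force: [0.1, -0.2, 0.4]
grip_width: 0.0343
gripper_force: 0.0
at [ 0.5438 -0.0599  0.1714] psi 49.9 q [-0.14  0.34  0.17  1.93 -0.07  0.88  0.93] F [-0.9  0.3  0.3] grip 0.0343 0.0 t 10.55
```

View pics/w3.png

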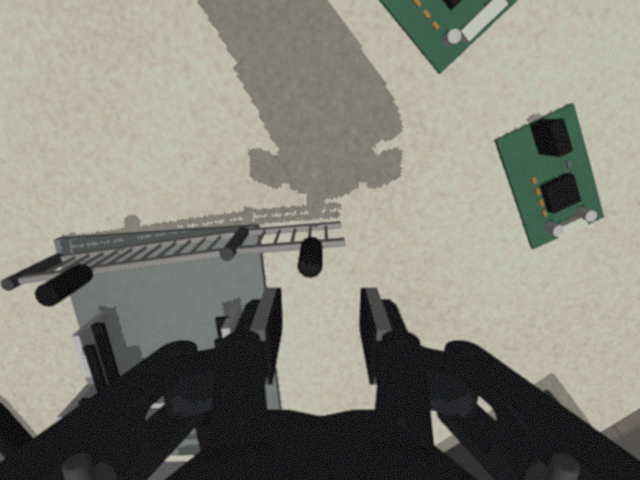

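Wrist view: the short leaf (knob top at (310,268)) now stands nearly in line with the long leaf (knob top at (50,291), hinge top at (10,284), joint hinge top at (228,255)).

```bash
python3 - <<'E'
from h import *
f=np.load("w3.npz"); p=plane(f,[(50,291),(310,268)],.114); h=plane(f,[(10,284),(228,254)],.110); print(p.round(4).tolist(),h.round(4).tolist())
for a,b in((h[0],h[1]),(h[0],p[0]),(h[1],p[1])): v=b-a; print(np.linalg.norm(v[:2]),np.degrees(np.arctan2(v[1],v[0])))
E
python3 plan.py .451 -.203 .17 60 8
```

```text
[[0.4509, -0.2037, 0.114], [0.5452, -0.0673, 0.114]] [[0.4297, -0.2245, 0.11], [0.507, -0.1008, 0.11]]
0.1459253678803342 58.00970339576095
0.02970168637718664 44.44822431948082
0.050780792922356016 41.213637205151315
at [ 0.5438 -0.0599  0.1714] psi 49.9 q [-0.14  0.34  0.17  1.93 -0.07  0.88  0.93] F [-0.9  0.3  0.3] grip 0.0343 0.0 t 10.55
N= 8 row [-0.051, -1.066, 0.008, 0.0, 0.0, -0.028]
```

```bash
python3 plan.py .451 -.2035 .165 -30 12 .451 -.2035 .087 -30 5; 
```

```text
at [ 0.5438 -0.0599  0.1714] psi 49.9 q [-0.14  0.34  0.17  1.93 -0.07  0.88  0.93] F [-0.9  0.3  0.3] grip 0.0343 0.0 t 10.55
N= 12 row [-0.536, -0.557, 0.026, 0.0, 0.0, 0.148]
N= 5 row [0.0, 0.0, 0.78, 0.0, 0.0, 0.0]
```

```bash

python3 -m crank '[[-0.536,-0.557,0.026,0,0,0.148],[-0.536,-0.557,0.026,0,0,0.148],[-0.536,-0.557,0.026,0,0,0.148],[-0.536,-0.557,0.026,0,0,0.148],[-0.536,-0.557,0.026,0,0,0.148],[-0.536,-0.557,0.026,0,0,0.148],[-0.536,-0.557,0.026,0,0,0.148],[-0.536,-0.557,0.026,0,0,0.148],[-0.536,-0.557,0.026,0,0,0.148],[-0.536,-0.557,0.026,0,0,0.148],[-0.536,-0.557,0.026,0,0,0.148],[-0.536,-0.557,0.026,0,0,0.148]]' 0.5 >/dev/null; python3 -m crank '[[0,0,0,0,0,0],[0,0,0,0,0,0],[0,0,0,0,0,0]]'; python3 snap.py wrist w4; python3 plan.py .451 -.2035 .087 -30 5
python3 - <<'E'
from h import *
f=np.load("w4.npz"); g=cv2.cvtColor(f["image"],cv2.COLOR_RGB2GRAY); print(proj(f,[[.451,-.2035,.114]]))
c=f["image"][180:300,250:400,::-1]; cv2.imwrite("pics/w4c.png",cv2.resize(c,None,fx=4,fy=4))
E
```

```text
clock: 12.05
tcp_pos: [0.4514, -0.2029, 0.1641]
orientation: [2.719, 1.574, 0.0]
contact_force: [-0.2, 0.6, -0.5]
grip_width: 0.0427
gripper_force: 0.0
at [ 0.4514 -0.2029  0.1642] psi -29.9 q [-0.15  0.29  0.53  2.07 -0.2   0.83 -0.02] F [-0.2 -0.5 -0.2] grip 0.0428 0.0 t 12.1
N= 5 row [-0.007, -0.001, 0.772, 0.0, -0.0, 0.0]
[[321.29282183 267.15602507]]
```

View pics/w4c.png

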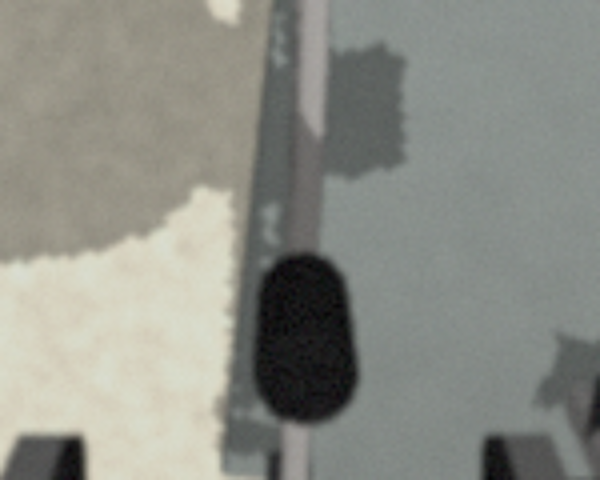

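Crop: the long knob's top centre is at full-image (326,272), about 1.5 mm from expected; descend and grip.

```bash

python3 -m crank '[[-0.02,0.01,0.77,0,0,0],[-0.02,0.01,0.77,0,0,0],[-0.02,0.01,0.77,0,0,0],[-0.02,0.01,0.77,0,0,0],[-0.02,0.01,0.77,0,0,0],[0,0,0,0,0,0],[0,0,0,0,0,0]]' && python3 -m crank '[[0,0,0,0,0,0],[0,0,0,0,0,0],[0,0,0,0,0,0],[0,0,0,0,0,0],[0,0,0,0,0,0],[0,0,0,0,0,0]]' 0 30; python3 plan.py .3636 -.2365 .087 70 20
```

```text
clock: 12.8
tcp_pos: [0.4506, -0.2055, 0.0873]
orientation: [-2.721, -1.57, 0.001]
contact_force: [-0.2, 1.0, 0.4]
grip_width: 0.0426
gripper_force: 0.0
clock: 13.4
tcp_pos: [0.4515, -0.2059, 0.0882]
orientation: [2.72, 1.569, 0.003]
contact_force: [1.3, 1.3, 7.3]
grip_width: 0.0154
gripper_force: 29.4
at [ 0.4515 -0.2059  0.0882] psi -30.0 q [-0.07  0.42  0.46  2.13 -0.3   0.66  0.07] F [1.3 1.3 7.3] grip 0.0154 29.4 t 13.4
N= 20 row [-0.008, -0.265, 0.003, 0.0, 0.0, -0.111]
```

```bash

python3 -m crank '[[-0.008,-0.265,0,0,0,-0.111],[-0.008,-0.265,0,0,0,-0.111],[-0.008,-0.265,0,0,0,-0.111],[-0.008,-0.265,0,0,0,-0.111],[-0.008,-0.265,0,0,0,-0.111],[-0.008,-0.265,0,0,0,-0.111],[-0.008,-0.265,0,0,0,-0.111],[-0.008,-0.265,0,0,0,-0.111],[-0.008,-0.265,0,0,0,-0.111],[-0.008,-0.265,0,0,0,-0.111]]' && python3 -m crank '[[-0.008,-0.265,0,0,0,-0.111],[-0.008,-0.265,0,0,0,-0.111],[-0.008,-0.265,0,0,0,-0.111],[-0.008,-0.265,0,0,0,-0.111],[-0.008,-0.265,0,0,0,-0.111],[0,0,0,0,0,0]]' && python3 -m crank '[[-0.008,-0.265,0,0,0,-0.111],[-0.008,-0.265,0,0,0,-0.111],[-0.008,-0.265,0,0,0,-0.111],[-0.008,-0.265,0,0,0,-0.111],[-0.008,-0.265,0,0,0,-0.111],[0,0,0,0,0,0],[0,0,0,0,0,0]]'; python3 plan.py
```

```text
clock: 14.4
tcp_pos: [0.399, -0.2004, 0.0881]
orientation: [1.801, 2.574, 0.001]
contact_force: [-2.6, 1.0, 12.2]
grip_width: 0.0148
gripper_force: 30.3
clock: 15.0
tcp_pos: [0.375, -0.2148, 0.088]
orientation: [-1.205, -2.899, 0.0]
contact_force: [-6.0, 1.0, 15.6]
grip_width: 0.0148
gripper_force: 30.8
clock: 15.7
tcp_pos: [0.3598, -0.2372, 0.088]
orientation: [-0.555, -3.089, 0.001]
contact_force: [-9.7, -1.3, 19.9]
grip_width: 0.0151
gripper_force: 31.0
at [ 0.3598 -0.2372  0.088 ] psi 69.6 q [ 0.38  0.3   0.06  2.24 -0.03  0.6   1.68] F [-9.7 -1.3 19.9] grip 0.0151 31.0 t 15.7
```

```bash

python3 -m crank '[[0,0,0,0,0,0],[0,0,0,0,0,0],[0,0,0,0,0,0],[0,0,-0.8,0,0,0],[0,0,-0.8,0,0,0],[0,0,-0.8,0,0,0],[0,0,-0.8,0,0,0],[0,0,-0.8,0,0,0],[0,0,-0.8,0,0,0],[0,0,-0.8,0,0,0],[0,0,-0.8,0,0,0],[0,0,0,0,0,0]]' 0.5; python3 plan.py .51 -.405 .36 -35.5 18
```

```text
clock: 16.9
tcp_pos: [0.3635, -0.2365, 0.2168]
orientation: [0.549, 3.09, -0.001]
contact_force: [0.6, -0.3, -0.3]
grip_width: 0.0428
gripper_force: 0.0
at [ 0.3635 -0.2365  0.2168] psi 69.9 q [ 0.36  0.09  0.07  2.12 -0.01  0.92  1.66] F [ 0.6 -0.3 -0.3] grip 0.0428 0.0 t 16.9
N= 18 row [-0.67, 0.256, -0.396, 0.0, 0.0, 0.13]
```

```bash

python3 -m crank '[[-0.67,0.256,-0.396,0,0,0.13],[-0.67,0.256,-0.396,0,0,0.13],[-0.67,0.256,-0.396,0,0,0.13],[-0.67,0.256,-0.396,0,0,0.13],[-0.67,0.256,-0.396,0,0,0.13],[-0.67,0.256,-0.396,0,0,0.13],[-0.67,0.256,-0.396,0,0,0.13],[-0.67,0.256,-0.396,0,0,0.13],[-0.67,0.256,-0.396,0,0,0.13]]' >/dev/null; python3 -m crank '[[-0.67,0.256,-0.396,0,0,0.13],[-0.67,0.256,-0.396,0,0,0.13],[-0.67,0.256,-0.396,0,0,0.13],[-0.67,0.256,-0.396,0,0,0.13],[-0.67,0.256,-0.396,0,0,0.13],[-0.67,0.256,-0.396,0,0,0.13],[-0.67,0.256,-0.396,0,0,0.13],[-0.67,0.256,-0.396,0,0,0.13],[-0.67,0.256,-0.396,0,0,0.13],[0,0,0,0,0,0],[0,0,0,0,0,0],[0,0,0,0,0,0]]'; python3 snap.py wrist w5; python3 plan.py
```

```text
clock: 19.0
tcp_pos: [0.5092, -0.4034, 0.3566]
orientation: [-2.789, -1.443, 0.001]
contact_force: [0.2, -0.0, 0.9]
grip_width: 0.0428
gripper_force: 0.0
at [ 0.5093 -0.4034  0.3568] psi -35.3 q [ 0.31  0.36  0.37  1.47 -0.13  1.33  0.07] F [0.8 0.5 0.3] grip 0.0427 0.0 t 19.05
```

View pics/w5.png

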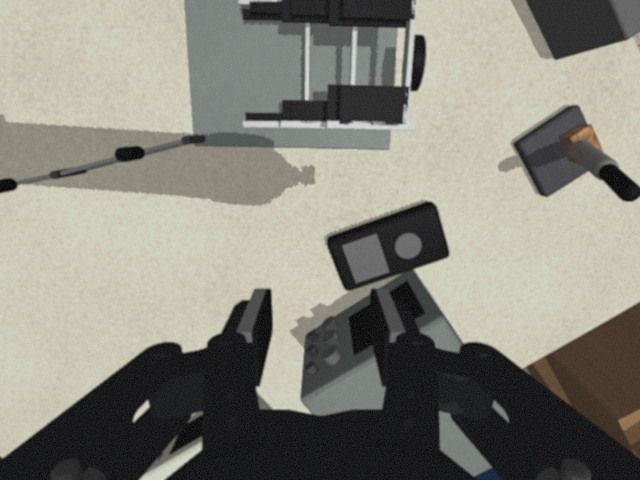

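Wrist view: the guard is open, with the leaves in line from hinge (195,138) to the left and clear of the front. The rack is cut off at the top, so I shift along tool +x.

```bash

python3 -m crank '[[0.9,0,0,0,0,0],[0.9,0,0,0,0,0],[0.9,0,0,0,0,0],[0.9,0,0,0,0,0],[0.9,0,0,0,0,0],[0.9,0,0,0,0,0],[0.9,0,0,0,0,0],[0.9,0,0,0,0,0],[0.9,0,0,0,0,0],[0,0,0,0,0,0],[0,0,0,0,0,0],[0,0,0,0,0,0]]'; python3 snap.py wrist w6; python3 - <<'E'
from h import *
f=np.load("w6.npz"); c,d=ray(f,[[320,240]]); print(c,d)
E
```

```text
clock: 20.25
tcp_pos: [0.6022, -0.2742, 0.3579]
orientation: [2.793, 1.436, -0.001]
contact_force: [0.9, -0.4, -0.1]
grip_width: 0.0427
gripper_force: 0.0
[ 0.64594101 -0.21191056  0.50089164] [[-0.17439711 -0.24208419 -0.9544661 ]]
```

View pics/w6.png

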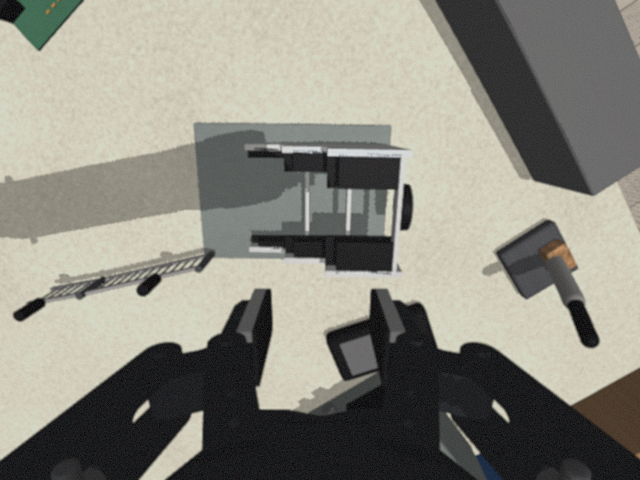

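Wrist view: the whole rack is visible. Base corners are about (194,123), (390,126), (203,252); cheeks begin near columns 247–252; the leaves are at lower left, the long knob top at (150,286) and the short knob top at about (25,310). Next I'll fit the base edges numerically.

```bash
cat > rack.py <<'E'
from h import *
f=np.load("w6.npz"); g=cv2.GaussianBlur(cv2.cvtColor(f["image"],cv2.COLOR_RGB2GRAY),(3,3),0).astype(float)
def edge(vals,lo,sign):
    d=sign*np.diff(vals); i=int(d.argmax()); s=slice(max(i-1,0),i+2); w=np.clip(d[s],0,None); return lo+.5+(np.arange(len(d))[s]*w).sum()/w.sum(), d[i]
def run(name,coords,lo,hi,vert,sign):
    P=[]
    for c in coords:
        v=g[lo:hi,c] if vert else g[c,lo:hi]; e,m=edge(v,lo,sign)
        if m>8: P.append((c,e) if vert else (e,c))
    P=np.array(P); W=plane(f,P,.01)[:,:2]
    vx,vy,x0,y0=cv2.fitLine(np.float32(W),cv2.DIST_HUBER,0,1e-4,1e-4).ravel(); a=np.degrees(np.arctan2(vy,vx))
    res=np.abs((W-[x0,y0])@[-vy,vx]); print(name,len(P),"pt",round(x0,4),round(y0,4),"ang",round(a%180,2),"res mm",(np.median(res)*1e3).round(2),P[[0,-1]].round(1).tolist()); return np.array([x0,y0]),a
t,a1=run("left(+y)",range(275,385,3),112,138,1,-1)
b,a2=run("right(-y)",range(212,246,2),240,268,1,1)
l,a3=run("front",list(range(205,244,2)),185,212,0,-1)
a=((a1+90)%180)-90; ux=np.array([np.cos(np.radians(a)),np.sin(np.radians(a))]); uy=np.array([-ux[1],ux[0]])
print("yaw",a,"yaw from front",a3%180-90,"width",(t-b)@uy,"ycentre along uy",(t@uy+b@uy)/2,"front x",l@ux)
E
python3 rack.py
```

```text
left(+y) 37 pt 0.6417 -0.1996 ang 143.54 res mm 0.21 [[275.0, 122.7], [383.0, 124.4]]
right(-y) 17 pt 0.4323 -0.2808 ang 144.0 res mm 0.05 [[212.0, 257.5], [244.0, 257.6]]
front 20 pt 0.4363 -0.2126 ang 53.52 res mm 0.24 [[199.5, 205.0], [202.6, 243.0]]
yaw -36.464737 yaw from front -36.478355 width 0.18971965 ycentre along uy 0.12596068 front x 0.4772828
```

```bash
cat > bd.py <<'E'
from h import *; from bench import eyes; from plan import plan
import sys
f=eyes.grab_frame("top"); np.savez("top_last.npz",**f)
for b in boards(f):
    x,y,w,h,a,px=b
    yaw=a if abs(a)<45 else a-90
    c=np.array([x,y])/1000; u=np.array([np.cos(np.radians(yaw)),np.sin(np.radians(yaw))]); g=c-.041*u
    print(px.round(),"centre",c.round(4),"size",round(w),round(h),"yaw",round(yaw,1),"grip",g.round(4),"psi",round(yaw-90,1))
E
sed -i 's/^boards/boards/' bd.py; python3 bd.py; python3 - <<'E'
from h import *
f=np.load("w6.npz"); 
ux=np.array([.8042,-.5943]);uy=np.array([.5943,.8042])
for px,z in (((247,150),.05),((250,248),.05),((285,153),.09),((283,249),.09),((328,150),.13),((327,270),.13),((408,150),.13)):
    p=plane(f,[px],z)[0,:2]; print(px,z,round(p@ux-.6073,4),round(p@uy-.126,4))
E
python3 plan.py .476 .303 .2 -71 35
```

```text
[268. 264.] centre [0.4579 0.1328] size 108 92 yaw 4.0 grip [0.417 0.13 ] psi -86.0
[198. 244.] centre [0.5149 0.3159] size 107 117 yaw 19.3 grip [0.4762 0.3024] psi -70.7
[273. 192.] centre [0.6499 0.1169] size 67 107 yaw -13.7 grip [0.6101 0.1267] psi -103.7
(247, 150) 0.05 -0.0518 0.0614
(250, 248) 0.05 -0.0534 -0.066
(285, 153) 0.09 -0.0012 0.0609
(283, 249) 0.09 -0.0051 -0.0531
(328, 150) 0.13 0.0462 0.0671
(327, 270) 0.13 0.0478 -0.0635
(408, 150) 0.13 0.1274 0.0685
at [ 0.6022 -0.2742  0.3579] psi -35.6 q [ 0.11  0.38  0.32  1.44 -0.12  1.34 -0.19] F [ 0.5  0.2 -0.3] grip 0.043 0.0 t 20.35
N= 35 row [0.361, -0.778, 0.225, 0.0, 0.0, 0.022]
```

```bash

python3 -m crank '[[0.361,-0.778,0.225,0,0,0.022],[0.361,-0.778,0.225,0,0,0.022],[0.361,-0.778,0.225,0,0,0.022],[0.361,-0.778,0.225,0,0,0.022],[0.361,-0.778,0.225,0,0,0.022],[0.361,-0.778,0.225,0,0,0.022],[0.361,-0.778,0.225,0,0,0.022],[0.361,-0.778,0.225,0,0,0.022],[0.361,-0.778,0.225,0,0,0.022],[0.361,-0.778,0.225,0,0,0.022],[0.361,-0.778,0.225,0,0,0.022],[0.361,-0.778,0.225,0,0,0.022]]' >/dev/null; python3 -m crank '[[0.361,-0.778,0.225,0,0,0.022],[0.361,-0.778,0.225,0,0,0.022],[0.361,-0.778,0.225,0,0,0.022],[0.361,-0.778,0.225,0,0,0.022],[0.361,-0.778,0.225,0,0,0.022],[0.361,-0.778,0.225,0,0,0.022],[0.361,-0.778,0.225,0,0,0.022],[0.361,-0.778,0.225,0,0,0.022],[0.361,-0.778,0.225,0,0,0.022],[0.361,-0.778,0.225,0,0,0.022],[0.361,-0.778,0.225,0,0,0.022],[0.361,-0.778,0.225,0,0,0.022]]' >/dev/null;  python3 -m crank '[[0.361,-0.778,0.225,0,0,0.022],[0.361,-0.778,0.225,0,0,0.022],[0.361,-0.778,0.225,0,0,0.022],[0.361,-0.778,0.225,0,0,0.022],[0.361,-0.778,0.225,0,0,0.022],[0.361,-0.778,0.225,0,0,0.022],[0.361,-0.778,0.225,0,0,0.022],[0.361,-0.778,0.225,0,0,0.022],[0.361,-0.778,0.225,0,0,0.022],[0.361,-0.778,0.225,0,0,0.022],[0.361,-0.778,0.225,0,0,0.022]]' >/dev/null; python3 -m crank '[[0,0,0,0,0,0],[0,0,0,0,0,0],[0,0,0,0,0,0]]'; python3 snap.py wrist w7; python3 plan.py .4762 .3024 .011 -70.7 12
```

```text
clock: 24.15
tcp_pos: [0.4724, 0.3023, 0.2006]
orientation: [3.094, 0.54, 0.0]
contact_force: [-0.1, -0.1, -0.1]
grip_width: 0.0428
gripper_force: 0.0
at [0.4723 0.3023 0.2006] psi -70.2 q [-0.7   0.32  0.03  1.87 -0.01  0.95 -1.9 ] F [ 0.3 -0.1  0.2] grip 0.043 0.0 t 24.2
N= 12 row [0.015, 0.005, 0.79, 0.0, -0.0, 0.001]
```

View pics/w7.png

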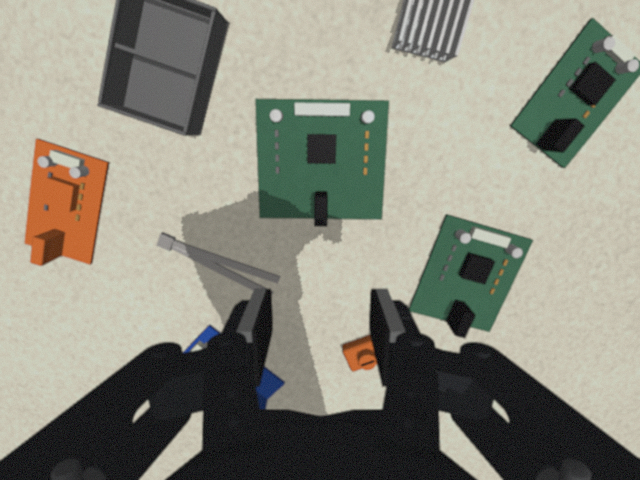

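Wrist view: the wide board is centred at (322,158), with its grip at (320,208) in line with the fingers. Refine from this view.

```bash
sed -i 's/eyes.grab_frame("top"); np.savez("top_last.npz",\*\*f)/np.load(sys.argv[1]+".npz") if len(sys.argv)>1 else eyes.grab_frame("top")/' bd.py; python3 bd.py w7
```

```text
[468. 275.] centre [0.4588 0.1361] size 108 94 yaw 3.8 grip [0.4179 0.1334] psi -86.2
[321. 161.] centre [0.5165 0.3188] size 107 117 yaw 19.0 grip [0.4777 0.3054] psi -71.0
[576.  99.] centre [0.6508 0.1188] size 72 109 yaw -13.8 grip [0.611  0.1286] psi -103.8
```

```bash
python3 plan.py .4777 .3054 .011 -71 12
```

```text
at [0.4723 0.3023 0.2006] psi -70.2 q [-0.7   0.32  0.03  1.87 -0.01  0.95 -1.9 ] F [ 0.3 -0.1  0.2] grip 0.043 0.0 t 24.2
N= 12 row [0.025, -0.005, 0.79, 0.0, -0.0, 0.001]
```

```bash

python3 -m crank '[[0.025,-0.005,0.79,0,0,0.001],[0.025,-0.005,0.79,0,0,0.001],[0.025,-0.005,0.79,0,0,0.001],[0.025,-0.005,0.79,0,0,0.001],[0.025,-0.005,0.79,0,0,0.001],[0.025,-0.005,0.79,0,0,0.001],[0.025,-0.005,0.79,0,0,0.001],[0.025,-0.005,0.79,0,0,0.001],[0.025,-0.005,0.79,0,0,0.001],[0.025,-0.005,0.79,0,0,0.001],[0.025,-0.005,0.79,0,0,0.001],[0.025,-0.005,0.79,0,0,0.001]]' && python3 -m crank '[[0,0,0,0,0,0],[0,0,0,0,0,0],[0,0,0,0,0,0],[0,0,0,0,0,0],[0,0,0,0,0,0],[0,0,0,0,0,0],[0,0,0,0,0,0]]' 0 60; python3 plan.py .4777 .3054 .25 -71 12
```

```text
clock: 25.4
tcp_pos: [0.4776, 0.3065, 0.0101]
orientation: [-3.097, -0.527, -0.001]
contact_force: [-0.5, -0.3, -0.9]
grip_width: 0.0424
gripper_force: 0.0
clock: 26.1
tcp_pos: [0.4771, 0.307, 0.0108]
orientation: [-3.097, -0.528, -0.0]
contact_force: [0.7, 0.1, -1.1]
grip_width: 0.0108
gripper_force: 60.8
at [0.4771 0.307  0.0108] psi -70.7 q [-0.69  0.6   0.01  1.97 -0.02  0.58 -1.9 ] F [ 0.7  0.1 -1.1] grip 0.0108 60.8 t 26.1
N= 12 row [0.0, 0.007, -0.997, -0.0, -0.0, 0.001]
```

```bash
python3 plan.py .477 .307 .20 -71 10 .55 .06 .22 -99 15 .4338 -.1639 .2 -126.46 15 .4338 -.1639 .0498 -126.46 10
```

```text
at [0.4771 0.307  0.0108] psi -70.7 q [-0.69  0.6   0.01  1.97 -0.02  0.58 -1.9 ] F [ 0.7  0.1 -1.1] grip 0.0108 60.8 t 26.1
N= 10 row [-0.0, -0.0, -0.946, -0.0, -0.0, 0.001]
N= 15 row [0.158, 0.852, -0.067, 0.0, 0.0, 0.041]
N= 15 row [-0.083, 0.845, 0.067, 0.0, 0.0, 0.041]
N= 10 row [0.0, 0.0, 0.751, 0.0, 0.0, 0.0]
```

```bash

python3 -m crank '[[0,0,-0.5,0,0,0],[0,0,-0.946,0,0,0],[0,0,-0.946,0,0,0],[0,0,-0.946,0,0,0],[0,0,-0.946,0,0,0],[0,0,-0.946,0,0,0],[0,0,-0.946,0,0,0],[0,0,-0.946,0,0,0],[0,0,-0.946,0,0,0],[0,0,-0.946,0,0,0],[0,0,-0.4,0,0,0]]' | tail -3; python3 -m crank '[[0.158,0.852,-0.067,0,0,0.041],[0.158,0.852,-0.067,0,0,0.041],[0.158,0.852,-0.067,0,0,0.041],[0.158,0.852,-0.067,0,0,0.041],[0.158,0.852,-0.067,0,0,0.041],[0.158,0.852,-0.067,0,0,0.041],[0.158,0.852,-0.067,0,0,0.041],[0.158,0.852,-0.067,0,0,0.041],[0.158,0.852,-0.067,0,0,0.041],[0.158,0.852,-0.067,0,0,0.041]]' | tail -2;  python3 -m crank '[[0.158,0.852,-0.067,0,0,0.041],[0.158,0.852,-0.067,0,0,0.041],[0.158,0.852,-0.067,0,0,0.041],[0.158,0.852,-0.067,0,0,0.041],[0.158,0.852,-0.067,0,0,0.041],[-0.083,0.845,0.067,0,0,0.041],[-0.083,0.845,0.067,0,0,0.041],[-0.083,0.845,0.067,0,0,0.041],[-0.083,0.845,0.067,0,0,0.041],[-0.083,0.845,0.067,0,0,0.041]]' | tail -2;  python3 -m crank '[[-0.083,0.845,0.067,0,0,0.041],[-0.083,0.845,0.067,0,0,0.041],[-0.083,0.845,0.067,0,0,0.041],[-0.083,0.845,0.067,0,0,0.041],[-0.083,0.845,0.067,0,0,0.041],[-0.083,0.845,0.067,0,0,0.041],[-0.083,0.845,0.067,0,0,0.041],[-0.083,0.845,0.067,0,0,0.041],[-0.083,0.845,0.067,0,0,0.041],[-0.083,0.845,0.067,0,0,0.041],[0,0,0,0,0,0],[0,0,0,0,0,0]]'; python3 snap.py wrist w8;  python3 plan.py .4338 -.1639 .0498 -126.46 10
```

```text
contact_force: [0.0, 0.0, -2.8]
grip_width: 0.0107
gripper_force: 60.9
grip_width: 0.0111
gripper_force: 60.7
grip_width: 0.0107
gripper_force: 60.7
clock: 30.4
tcp_pos: [0.438, -0.1646, 0.199]
orientation: [-2.987, 0.972, -0.0]
contact_force: [0.4, 0.0, -2.0]
grip_width: 0.0113
gripper_force: 60.8
at [ 0.4385 -0.1641  0.199 ] psi -126.0 q [-0.16  0.18  0.43  2.09 -0.1   0.89 -1.87] F [ 0.6  0.  -0.5] grip 0.0111 60.8 t 30.45
N= 10 row [-0.02, 0.013, 0.746, -0.0, -0.0, 0.001]
```

View pics/w8.png

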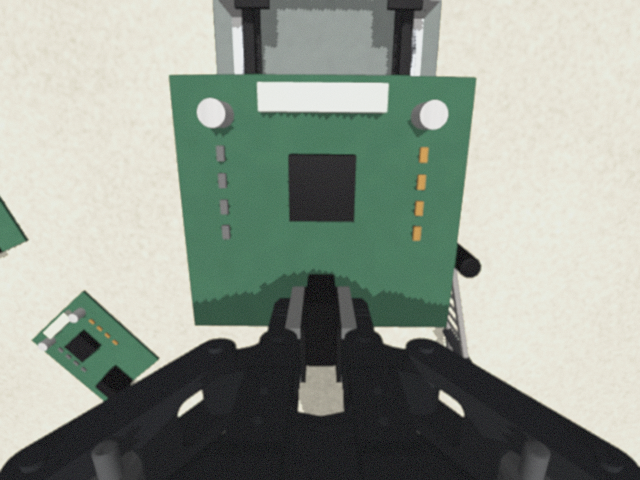

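Wrist view: the wide board is held square, rear corners at (170,75) and (476,78), rails straight ahead. Compute its offset in the rack frame.

```bash
cat > held.py <<'E'
import sys; from h import *; from bench import status
# held.py npz ztop rows.. : rear edge of the held board by colour -> rack frame y of its corners (mm) and yaw error
f=np.load(sys.argv[1]+".npz"); z=float(sys.argv[2]); ux=np.array([.8042,-.5943]);uy=np.array([.5943,.8042])
hsv=cv2.cvtColor(f["image"],cv2.COLOR_RGB2HSV); m=cv2.inRange(hsv,(60,70,30),(95,255,255))
n,l,s,c=cv2.connectedComponentsWithStats(m); i=1+s[1:,4].argmax(); m=(l==i)
rows=np.arange(s[i,1]+8,s[i,1]+s[i,3]//2,6); L=[(np.flatnonzero(m[r])[0]-.5,r) for r in rows]; Rr=[(np.flatnonzero(m[r])[-1]+.5,r) for r in rows]
cols=np.arange(s[i,0]+20,s[i,0]+s[i,2]-20,8); T=[(c_,np.flatnonzero(m[:,c_])[0]-.5) for c_ in cols]
for nme,P in(("left",L),("right",Rr),("rear",T)):
    W=plane(f,P,z)[:,:2]; vx,vy,x0,y0=cv2.fitLine(np.float32(W),cv2.DIST_HUBER,0,1e-4,1e-4).ravel(); p=np.array([x0,y0])
    print(nme,"x",round((p@ux-.6073)*1e3,1),"y",round((p@uy-.126)*1e3,1),"ang rel rack",round((np.degrees(np.arctan2(vy,vx))+36.46+45)%90-45,2))
o=status.get_obs(); t=np.array(o["tcp_pos"][:2]); print("tcp rack",round((t@ux-.6073)*1e3,1),round((t@uy-.126)*1e3,1))
E
python3 held.py w8 .193
```

```text
left x -82.2 y 62.5 ang rel rack -0.23
right x -80.5 y -56.3 ang rel rack -0.12
rear x -62.7 y 18.4 ang rel rack -0.11
tcp rack -157.1 2.6
```

```bash
python3 plan.py .4335 -.1642 .0500 -126.2 10
```

```text
at [ 0.4385 -0.1641  0.199 ] psi -126.0 q [-0.16  0.18  0.43  2.09 -0.1   0.89 -1.87] F [ 0.6  0.  -0.5] grip 0.0111 60.8 t 30.45
N= 10 row [-0.02, 0.015, 0.745, -0.0, -0.0, 0.0]
```

```bash

python3 -m crank '[[-0.02,0.015,0.745,0,0,0],[-0.02,0.015,0.745,0,0,0],[-0.02,0.015,0.745,0,0,0],[-0.02,0.015,0.745,0,0,0],[-0.02,0.015,0.745,0,0,0],[-0.02,0.015,0.745,0,0,0],[-0.02,0.015,0.745,0,0,0],[-0.02,0.015,0.745,0,0,0],[-0.02,0.015,0.745,0,0,0],[-0.02,0.015,0.745,0,0,0],[0,0,0,0,0,0],[0,0,0,0,0,0]]'; python3 -m crank '[[0,0,0,0,0,0],[0,0,0,0,0,0]]' >/dev/null; python3 snap.py wrist w9; python3 held.py w9 .043;  python3 plan.py .4335 -.1642 .0500 -126.2 1
```

```text
clock: 31.65
tcp_pos: [0.4336, -0.1641, 0.05]
orientation: [-2.988, 0.969, 0.0]
contact_force: [-0.2, -0.4, -0.6]
grip_width: 0.0108
gripper_force: 60.7
left x -90.2 y 61.1 ang rel rack -0.14
right x -88.1 y -59.5 ang rel rack 0.06
rear x -65.9 y 1.3 ang rel rack -0.03
tcp rack -160.7 -0.6
at [ 0.4337 -0.1645  0.0506] psi -126.0 q [-0.05  0.43  0.34  2.21 -0.27  0.54 -1.7 ] F [-0.3 -0.5 -2. ] grip 0.0109 60.7 t 31.9
N= 1 row [-0.02, -0.007, 0.03, -0.001, -0.002, 0.005]
```

```bash

python3 -m crank '[[0.2,0.04,0,0,0,0],[0.3,0,0,0,0,0],[0.3,0,0,0,0,0],[0.3,0,0,0,0,0],[0.3,0,0,0,0,0],[0,0,0,0,0,0]]'; python3 -m crank '[[0.4,0,0,0,0,0],[0.4,0,0,0,0,0],[0.4,0,0,0,0,0],[0.4,0,0,0,0,0],[0,0,0,0,0,0]]';  python3 snap.py wrist w10; python3 held.py w10 .043; python3 plan.py
```

```text
clock: 32.5
tcp_pos: [0.4563, -0.1824, 0.05]
orientation: [2.987, -0.971, 0.002]
contact_force: [-0.7, 0.1, -1.3]
grip_width: 0.0109
gripper_force: 60.7
clock: 33.0
tcp_pos: [0.4826, -0.2014, 0.0501]
orientation: [2.987, -0.972, 0.003]
contact_force: [-0.1, 0.2, -2.7]
grip_width: 0.011
gripper_force: 60.7
left x -22.5 y 55.3 ang rel rack 0.12
right x -26.7 y -56.7 ang rel rack -0.02
rear x -4.9 y 2.2 ang rel rack -0.02
tcp rack -100.5 -1.3
at [ 0.4817 -0.2009  0.0499] psi -126.0 q [ 0.01  0.5   0.33  2.08 -0.28  0.6  -1.66] F [-0.6  0.2 -2.2] grip 0.0108 60.7 t 33.05
```

```bash

python3 -m crank '[[0.3,0,0.05,0,0,0],[0.3,0,0.05,0,0,0],[0.25,0,0.05,0,0,0],[0.15,0,0,0,0,0],[0.1,0,0,0,0,0],[0,0,0,0,0,0]]'; python3 -m crank '[[0.1,0,0,0,0,0],[0.1,0,0,0,0,0],[0.1,0,0,0,0,0],[0,0,0,0,0,0],[0,0,0,0,0,0]]'; python3 plan.py;python3 -m crank '[[0.1,0,0,0,0,0],[0.1,0,0,0,0,0],[0,0,0,0,0,0],[0,0,0,0,0,0]]'; python3 snap.py wrist w11; python3 held.py w11 .041
```

```text
clock: 33.65
tcp_pos: [0.4992, -0.2135, 0.0469]
orientation: [2.988, -0.971, 0.0]
contact_force: [-0.2, -0.2, -1.9]
grip_width: 0.0107
gripper_force: 60.7
clock: 34.15
tcp_pos: [0.5026, -0.2159, 0.0465]
orientation: [-2.987, 0.97, 0.005]
contact_force: [-5.0, 2.7, -0.2]
grip_width: 0.0108
gripper_force: 61.0
at [ 0.5026 -0.2159  0.0465] psi -126.0 q [ 0.04  0.54  0.33  2.02 -0.29  0.63 -1.64] F [-5.   2.7 -0.2] grip 0.0108 61.0 t 34.15
clock: 34.55
tcp_pos: [0.5025, -0.2159, 0.0459]
orientation: [-2.985, 0.969, 0.017]
contact_force: [-12.7, 10.5, 9.2]
grip_width: 0.0107
gripper_force: 62.4
left x -10.2 y 51.9 ang rel rack -18.52
right x -4.9 y -54.3 ang rel rack 12.47
rear x 19.3 y 5.5 ang rel rack 0.21
tcp rack -74.9 -1.0
```

```bash

python3 -m crank '[[-0.1,0,0,0,0,0],[-0.05,0,0,0,0,0],[0,0,0,0,0,0]]'|sed -n 2,4p; python3 -m crank '[[0,0,0,0,0,0],[0,0,0,0,0,0],[0,0,0,0,0,0],[0,0,0,0,0,0]]' 0.4|sed -n 2,4p; python3 -m crank '[[0,0,-0.3,0,0,0],[0,0,-0.5,0,0,0],[0,0,-0.8,0,0,0],[0,0,-0.9,0,0,0],[0,0,-0.9,0,0,0],[0,0,-0.9,0,0,0],[0,0,-0.9,0,0,0],[0,0,-0.9,0,0,0],[0,0,-0.9,0,0,0],[0,0,-0.9,0,0,0],[0,0,0,0,0,0]]'; python3 snap.py wrist w12; python3 held.py w12 .040; python3 bd.py
```

```text
tcp_pos: [0.5026, -0.2159, 0.0463]
orientation: [-2.987, 0.97, 0.007]
contact_force: [-5.7, 4.2, 0.3]
tcp_pos: [0.5053, -0.218, 0.0473]
orientation: [2.987, -0.971, 0.002]
contact_force: [0.4, -0.3, 0.5]
clock: 36.4
tcp_pos: [0.5061, -0.2183, 0.2081]
orientation: [-2.987, 0.971, -0.009]
contact_force: [-0.1, 0.6, -0.2]
grip_width: 0.0339
gripper_force: 0.0
left x -9.5 y 48.9 ang rel rack -26.66
right x -8.8 y -49.6 ang rel rack 28.33
rear x 19.1 y -1.6 ang rel rack -0.33
tcp rack -71.4 -0.9
[268. 264.] centre [0.4574 0.1327] size 107 92 yaw 3.9 grip [0.4165 0.1299] psi -86.1
[397. 233.] centre [ 0.5367 -0.2098] size 68 61 yaw -36.1 grip [ 0.5036 -0.1856] psi -126.1
[286. 196.] centre [0.6381 0.0844] size 67 107 yaw -10.1 grip [0.5977 0.0916] psi -100.1
```

```bash
python3 plan.py .51 -.04 .22 -106 10 .4185 .1334 .2 -86.2 10
```

```text
at [ 0.5048 -0.2175  0.2055] psi -126.0 q [-0.05  0.31  0.43  1.91 -0.16  0.95 -1.75] F [-0.5  0.   0.2] grip 0.0345 0.0 t 36.5
N= 10 row [-0.382, -0.807, -0.072, -0.0, -0.0, -0.044]
N= 10 row [-0.564, -0.808, 0.1, 0.0, 0.0, -0.044]
```

```bash

python3 -m crank '[[-0.382,-0.807,-0.072,0,0,-0.044],[-0.382,-0.807,-0.072,0,0,-0.044],[-0.382,-0.807,-0.072,0,0,-0.044],[-0.382,-0.807,-0.072,0,0,-0.044],[-0.382,-0.807,-0.072,0,0,-0.044],[-0.382,-0.807,-0.072,0,0,-0.044],[-0.382,-0.807,-0.072,0,0,-0.044],[-0.382,-0.807,-0.072,0,0,-0.044],[-0.382,-0.807,-0.072,0,0,-0.044],[-0.382,-0.807,-0.072,0,0,-0.044]]' 0.5 >/dev/null; python3 -m crank '[[-0.564,-0.808,0.1,0,0,-0.044],[-0.564,-0.808,0.1,0,0,-0.044],[-0.564,-0.808,0.1,0,0,-0.044],[-0.564,-0.808,0.1,0,0,-0.044],[-0.564,-0.808,0.1,0,0,-0.044],[-0.564,-0.808,0.1,0,0,-0.044],[-0.564,-0.808,0.1,0,0,-0.044],[-0.564,-0.808,0.1,0,0,-0.044],[-0.564,-0.808,0.1,0,0,-0.044],[-0.564,-0.808,0.1,0,0,-0.044],[0,0,0,0,0,0],[0,0,0,0,0,0]]'; python3 snap.py wrist w13; python3 bd.py w13; python3 plan.py
```

```text
clock: 38.7
tcp_pos: [0.419, 0.1342, 0.1994]
orientation: [3.14, 0.1, 0.0]
contact_force: [0.3, -0.2, 0.0]
grip_width: 0.0425
gripper_force: 0.0
[324. 169.] centre [0.4589 0.1351] size 107 93 yaw 3.7 grip [0.418  0.1324] psi -86.3
[385.  11.] centre [0.5898 0.0934] size 24 71 yaw 4.1 grip [0.5489 0.0905] psi -85.9
at [0.4194 0.1337 0.1994] psi -86.4 q [-0.54  0.12  0.1   2.13 -0.02  0.89 -1.94] F [-0.2 -0.1  0.1] grip 0.0427 0.0 t 38.75
```

```bash

python3 -m crank '[[-0.006,0.005,0.785,0,0,0],[-0.006,0.005,0.785,0,0,0],[-0.006,0.005,0.785,0,0,0],[-0.006,0.005,0.785,0,0,0],[-0.006,0.005,0.785,0,0,0],[-0.006,0.005,0.785,0,0,0],[-0.006,0.005,0.785,0,0,0],[-0.006,0.005,0.785,0,0,0],[-0.006,0.005,0.785,0,0,0],[-0.006,0.005,0.785,0,0,0],[-0.006,0.005,0.785,0,0,0],[-0.006,0.005,0.785,0,0,0]]' && python3 -m crank '[[0,0,0,0,0,0],[0,0,0,0,0,0],[0,0,0,0,0,0],[0,0,0,0,0,0],[0,0,0,0,0,0],[0,0,0,0,0,0],[0,0,0,0,0,0]]' 0 60;python3 plan.py .43 .1324 .22 -86.3 11 .55 -.02 .23 -106 12 .4735 -.1941 .22 -126.2 12
```

```text
clock: 39.95
tcp_pos: [0.4188, 0.1318, 0.0104]
orientation: [3.14, 0.096, 0.001]
contact_force: [-0.7, 0.3, -0.1]
grip_width: 0.0429
gripper_force: 0.0
clock: 40.65
tcp_pos: [0.4181, 0.1327, 0.0113]
orientation: [-3.14, -0.098, -0.001]
contact_force: [-1.9, -0.9, 5.0]
grip_width: 0.0113
gripper_force: 59.9
at [0.4181 0.1327 0.0113] psi -86.4 q [-0.5   0.47  0.06  2.26 -0.07  0.41 -1.89] F [-1.9 -0.9  5. ] grip 0.0113 59.9 t 40.65
N= 11 row [0.054, 0.005, -0.949, -0.0, -0.0, -0.0]
N= 12 row [0.56, 0.589, -0.042, 0.0, 0.0, 0.036]
N= 12 row [0.021, 0.796, 0.042, 0.0, 0.0, 0.037]
```

```bash

python3 -m crank '[[0.05,0,-0.5,0,0,0],[0.05,0,-0.95,0,0,0],[0.05,0,-0.95,0,0,0],[0.05,0,-0.95,0,0,0],[0.05,0,-0.95,0,0,0],[0.05,0,-0.95,0,0,0],[0.05,0,-0.95,0,0,0],[0.05,0,-0.95,0,0,0],[0.05,0,-0.95,0,0,0],[0.05,0,-0.95,0,0,0],[0.05,0,-0.95,0,0,0],[0.05,0,-0.5,0,0,0]]' | tail -2; python3 -m crank '[[0.56,0.589,-0.042,0,0,0.036],[0.56,0.589,-0.042,0,0,0.036],[0.56,0.589,-0.042,0,0,0.036],[0.56,0.589,-0.042,0,0,0.036],[0.56,0.589,-0.042,0,0,0.036],[0.56,0.589,-0.042,0,0,0.036],[0.56,0.589,-0.042,0,0,0.036],[0.56,0.589,-0.042,0,0,0.036],[0.56,0.589,-0.042,0,0,0.036],[0.56,0.589,-0.042,0,0,0.036],[0.56,0.589,-0.042,0,0,0.036],[0.56,0.589,-0.042,0,0,0.036]]' | tail -2;  python3 -m crank '[[0.021,0.796,0.042,0,0,0.037],[0.021,0.796,0.042,0,0,0.037],[0.021,0.796,0.042,0,0,0.037],[0.021,0.796,0.042,0,0,0.037],[0.021,0.796,0.042,0,0,0.037],[0.021,0.796,0.042,0,0,0.037],[0.021,0.796,0.042,0,0,0.037],[0.021,0.796,0.042,0,0,0.037],[0.021,0.796,0.042,0,0,0.037],[0.021,0.796,0.042,0,0,0.037],[0.021,0.796,0.042,0,0,0.037],[0.021,0.796,0.042,0,0,0.037]]' |tail -2;  python3 -m crank '[[0,0,0,0,0,0],[0,0,0,0,0,0],[0,0,0,0,0,0]]'; python3 snap.py wrist w14; python3 held.py w14 .214;  python3 plan.py .4737 -.1940 .130 -126.2 6
```

```text
grip_width: 0.0108
gripper_force: 59.3
grip_width: 0.0108
gripper_force: 59.2
grip_width: 0.0106
gripper_force: 59.2
clock: 44.55
tcp_pos: [0.4747, -0.1927, 0.2209]
orientation: [-2.99, 0.964, -0.0]
contact_force: [0.4, -0.0, -1.3]
grip_width: 0.0105
gripper_force: 59.2
left x -43.4 y 50.1 ang rel rack 0.63
right x -36.7 y -43.9 ang rel rack 0.52
rear x -15.9 y -3.5 ang rel rack 0.14
tcp rack -111.0 1.2
at [ 0.4748 -0.1926  0.2209] psi -125.7 q [-0.1   0.23  0.43  1.97 -0.12  0.96 -1.81] F [ 0.  -0.2 -1.6] grip 0.0109 59.2 t 44.6
N= 6 row [-0.0, 0.015, 0.758, -0.0, 0.0, 0.002]
```

```bash
python3 plan.py .4731 -.1949 .0902 -126.1 8
```

```text
at [ 0.4748 -0.1926  0.2209] psi -125.7 q [-0.1   0.23  0.43  1.97 -0.12  0.96 -1.81] F [ 0.  -0.2 -1.6] grip 0.0109 59.2 t 44.6
N= 8 row [-0.0, 0.018, 0.817, -0.0, 0.0, 0.001]
```

```bash

python3 -m crank '[[0,0.018,0.817,0,0,0.001],[0,0.018,0.817,0,0,0.001],[0,0.018,0.817,0,0,0.001],[0,0.018,0.817,0,0,0.001],[0,0.018,0.817,0,0,0.001],[0,0.018,0.817,0,0,0.001],[0,0.018,0.817,0,0,0.001],[0,0.018,0.817,0,0,0.001],[0,0,0,0,0,0],[0,0,0,0,0,0],[0,0,0,0,0,0]]'; python3 snap.py wrist w15; python3 held.py w15 .084;  python3 plan.py .4731 -.1949 .0902 -126.1 1
```

```text
clock: 45.7
tcp_pos: [0.4733, -0.1958, 0.091]
orientation: [-2.986, 0.975, -0.002]
contact_force: [-0.4, -0.1, 0.1]
grip_width: 0.0111
gripper_force: 59.2
left x -27.1 y 45.0 ang rel rack -14.57
right x -26.7 y -46.9 ang rel rack 10.39
rear x 4.7 y -2.9 ang rel rack -0.74
tcp rack -110.2 -2.2
at [ 0.4733 -0.1959  0.0911] psi -126.2 q [-0.03  0.42  0.37  2.08 -0.24  0.68 -1.7 ] F [-0.5 -0.4 -0.5] grip 0.0108 59.2 t 45.75
N= 1 row [-0.038, -0.033, 0.045, -0.001, -0.002, -0.001]
```

```bash

python3 -m crank '[[0.2,0,0,0,0,0],[0.3,0,0,0,0,0],[0.3,0,0,0,0,0],[0.3,0,0,0,0,0],[0.3,0,0,0,0,0],[0,0,0,0,0,0]]'; python3 -m crank '[[0.3,0,0,0,0,0],[0.4,0,0,0,0,0],[0.4,0,0,0,0,0],[0.4,0,0,0,0,0],[0.1,0,0,0,0,0],[0,0,0,0,0,0]]';  python3 plan.py
```

```text
clock: 46.35
tcp_pos: [0.496, -0.2131, 0.0903]
orientation: [2.986, -0.976, 0.001]
contact_force: [0.1, 0.3, -1.1]
grip_width: 0.0109
gripper_force: 59.2
clock: 46.95
tcp_pos: [0.5211, -0.2316, 0.0901]
orientation: [2.986, -0.976, -0.0]
contact_force: [0.1, -0.1, -1.2]
grip_width: 0.011
gripper_force: 59.2
at [ 0.5211 -0.2316  0.0901] psi -126.2 q [ 0.03  0.5   0.36  1.95 -0.26  0.74 -1.66] F [ 0.1 -0.1 -1.2] grip 0.011 59.2 t 46.95
```

```bash

python3 -m crank '[[0.3,0,0.05,0,0,0],[0.3,0,0.05,0,0,0],[0.25,0,0.05,0,0,0],[0.15,0,0,0,0,0],[0.1,0,0,0,0,0],[0,0,0,0,0,0]]'; python3 -m crank '[[0.1,0,0,0,0,0],[0.1,0,0,0,0,0],[0.1,0,0,0,0,0],[0,0,0,0,0,0],[0,0,0,0,0,0]]'; python3 plan.py; python3 -m crank '[[0.1,0,0,0,0,0],[0.1,0,0,0,0,0],[0,0,0,0,0,0],[0,0,0,0,0,0]]'
```

```text
clock: 47.55
tcp_pos: [0.5389, -0.2445, 0.0872]
orientation: [2.986, -0.976, 0.0]
contact_force: [-0.1, -0.1, -1.3]
grip_width: 0.0107
gripper_force: 59.2
clock: 48.05
tcp_pos: [0.5422, -0.2466, 0.0867]
orientation: [-2.985, 0.975, 0.006]
contact_force: [-4.3, 3.0, 1.6]
grip_width: 0.0109
gripper_force: 59.5
at [ 0.5422 -0.2466  0.0867] psi -126.2 q [ 0.05  0.54  0.36  1.88 -0.27  0.76 -1.64] F [-4.3  3.   1.6] grip 0.0109 59.5 t 48.05
clock: 48.45
tcp_pos: [0.5421, -0.2465, 0.0864]
orientation: [-2.983, 0.974, 0.018]
contact_force: [-14.7, 10.6, 12.7]
grip_width: 0.0107
gripper_force: 61.3
```

```bash

python3 -m crank '[[-0.1,0,0,0,0,0],[-0.05,0,0,0,0,0],[0,0,0,0,0,0]]'|sed -n 2,4p; python3 -m crank '[[0,0,0,0,0,0],[0,0,0,0,0,0],[0,0,0,0,0,0],[0,0,0,0,0,0]]' 0.4|sed -n 2,4p; python3 -m crank '[[0,0,-0.3,0,0,0],[0,0,-0.5,0,0,0],[0,0,-0.8,0,0,0],[0,0,-0.9,0,0,0],[0,0,-0.9,0,0,0],[0,0,-0.9,0,0,0],[0,0,-0.9,0,0,0],[0,0,-0.9,0,0,0],[0,0,0,0,0,0]]'; python3 snap.py wrist w16; python3 held.py w16 .080; python3 bd.py; python3 plan.py .56 -.05 .23 -112 10 .5985 .094 .2 -100.1 10
```

```text
tcp_pos: [0.5422, -0.2466, 0.0867]
orientation: [-2.985, 0.975, 0.008]
contact_force: [-6.2, 4.1, 4.2]
tcp_pos: [0.5447, -0.2488, 0.0874]
orientation: [2.986, -0.976, 0.001]
contact_force: [1.1, -0.1, -0.4]
clock: 50.05
tcp_pos: [0.5459, -0.2494, 0.2127]
orientation: [-2.986, 0.976, -0.009]
contact_force: [0.7, -0.2, 0.5]
grip_width: 0.0337
gripper_force: 0.0
left x 34.5 y 35.4 ang rel rack -24.33
right x 34.8 y -36.9 ang rel rack 24.69
rear x 66.4 y 4.3 ang rel rack 12.43
tcp rack -21.0 -2.2
[404. 226.] centre [ 0.559  -0.2297] size 75 123 yaw -33.9 grip [ 0.525  -0.2068] psi -123.9
[286. 196.] centre [0.6382 0.0845] size 67 107 yaw -10.3 grip [0.5978 0.0918] psi -100.3
at [ 0.5445 -0.2485  0.2098] psi -126.2 q [ 0.    0.39  0.42  1.79 -0.19  1.   -1.71] F [-0.5 -0.7 -0.1] grip 0.0342 0.0 t 50.15
N= 10 row [-0.427, -0.902, -0.101, -0.0, -0.0, -0.032]
N= 10 row [-0.022, -0.746, 0.15, 0.0, 0.0, -0.026]
```

```bash

python3 -m crank '[[-0.427,-0.902,-0.101,0,0,-0.032],[-0.427,-0.902,-0.101,0,0,-0.032],[-0.427,-0.902,-0.101,0,0,-0.032],[-0.427,-0.902,-0.101,0,0,-0.032],[-0.427,-0.902,-0.101,0,0,-0.032],[-0.427,-0.902,-0.101,0,0,-0.032],[-0.427,-0.902,-0.101,0,0,-0.032],[-0.427,-0.902,-0.101,0,0,-0.032],[-0.427,-0.902,-0.101,0,0,-0.032],[-0.427,-0.902,-0.101,0,0,-0.032]]' 0.5 >/dev/null; python3 -m crank '[[-0.022,-0.746,0.15,0,0,-0.026],[-0.022,-0.746,0.15,0,0,-0.026],[-0.022,-0.746,0.15,0,0,-0.026],[-0.022,-0.746,0.15,0,0,-0.026],[-0.022,-0.746,0.15,0,0,-0.026],[-0.022,-0.746,0.15,0,0,-0.026],[-0.022,-0.746,0.15,0,0,-0.026],[-0.022,-0.746,0.15,0,0,-0.026],[-0.022,-0.746,0.15,0,0,-0.026],[-0.022,-0.746,0.15,0,0,-0.026],[0,0,0,0,0,0],[0,0,0,0,0,0]]'; python3 snap.py wrist w17; python3 bd.py w17; python3 plan.py .598 .094 .011 -100.2 12
```

```text
clock: 52.35
tcp_pos: [0.5976, 0.0942, 0.1993]
orientation: [3.129, -0.276, -0.0]
contact_force: [0.6, 0.6, 0.3]
grip_width: 0.0425
gripper_force: 0.0
[628. 239.] centre [ 0.5136 -0.2154] size 50 42 yaw -36.7 grip [ 0.4807 -0.1909] psi -126.7
[322. 166.] centre [0.6396 0.0867] size 68 108 yaw -10.2 grip [0.5992 0.094 ] psi -100.2
at [0.5977 0.0934 0.1995] psi -100.1 q [-0.42  0.4   0.22  1.77 -0.1   0.98 -1.92] F [-0.4  0.3 -0.1] grip 0.0428 0.0 t 52.4
N= 12 row [0.001, -0.003, 0.785, 0.0, -0.0, 0.0]
```

```bash

python3 -m crank '[[0.006,-0.003,0.785,0,0,0],[0.006,-0.003,0.785,0,0,0],[0.006,-0.003,0.785,0,0,0],[0.006,-0.003,0.785,0,0,0],[0.006,-0.003,0.785,0,0,0],[0.006,-0.003,0.785,0,0,0],[0.006,-0.003,0.785,0,0,0],[0.006,-0.003,0.785,0,0,0],[0.006,-0.003,0.785,0,0,0],[0.006,-0.003,0.785,0,0,0],[0.006,-0.003,0.785,0,0,0],[0.006,-0.003,0.785,0,0,0]]' && python3 -m crank '[[0,0,0,0,0,0],[0,0,0,0,0,0],[0,0,0,0,0,0],[0,0,0,0,0,0],[0,0,0,0,0,0],[0,0,0,0,0,0],[0,0,0,0,0,0]]' 0 60;python3 plan.py .598 .094 .23 -100.2 12 .57 -.06 .25 -112 10 .5133 -.2246 .25 -126.1 11
```

```text
clock: 53.6
tcp_pos: [0.5992, 0.0946, 0.0097]
orientation: [-3.129, 0.276, 0.0]
contact_force: [0.2, -0.1, 0.3]
grip_width: 0.0431
gripper_force: 0.0
clock: 54.3
tcp_pos: [0.5993, 0.0947, 0.0112]
orientation: [-3.129, 0.276, -0.0]
contact_force: [0.5, -0.1, -1.4]
grip_width: 0.0106
gripper_force: 61.1
at [0.5993 0.0947 0.0112] psi -100.1 q [-0.38  0.65  0.16  1.88 -0.16  0.63 -1.87] F [ 0.5 -0.1 -1.4] grip 0.0106 61.1 t 54.3
N= 12 row [-0.005, 0.004, -0.912, -0.0, -0.0, 0.0]
N= 10 row [0.071, 0.781, -0.1, 0.0, 0.0, 0.026]
N= 11 row [0.13, 0.783, 0.0, 0.0, 0.0, 0.028]
```

```bash

python3 -m crank '[[0,0,-0.8,0,0,0],[0,0,-0.92,0,0,0],[0,0,-0.92,0,0,0],[0,0,-0.92,0,0,0],[0,0,-0.92,0,0,0],[0,0,-0.92,0,0,0],[0,0,-0.92,0,0,0],[0,0,-0.92,0,0,0],[0,0,-0.92,0,0,0],[0,0,-0.92,0,0,0],[0,0,-0.92,0,0,0],[0,0,-0.92,0,0,0]]' | tail -2; python3 -m crank '[[0.071,0.781,-0.1,0,0,0.026],[0.071,0.781,-0.1,0,0,0.026],[0.071,0.781,-0.1,0,0,0.026],[0.071,0.781,-0.1,0,0,0.026],[0.071,0.781,-0.1,0,0,0.026],[0.071,0.781,-0.1,0,0,0.026],[0.071,0.781,-0.1,0,0,0.026],[0.071,0.781,-0.1,0,0,0.026],[0.071,0.781,-0.1,0,0,0.026],[0.071,0.781,-0.1,0,0,0.026]]' | tail -2;  python3 -m crank '[[0.13,0.783,0,0,0,0.028],[0.13,0.783,0,0,0,0.028],[0.13,0.783,0,0,0,0.028],[0.13,0.783,0,0,0,0.028],[0.13,0.783,0,0,0,0.028],[0.13,0.783,0,0,0,0.028],[0.13,0.783,0,0,0,0.028],[0.13,0.783,0,0,0,0.028],[0.13,0.783,0,0,0,0.028],[0.13,0.783,0,0,0,0.028],[0.13,0.783,0,0,0,0.028]]' |tail -2;  python3 -m crank '[[0,0,0,0,0,0],[0,0,0,0,0,0],[0,0,0,0,0,0]]'; python3 snap.py wrist w18; python3 held.py w18 .243;  python3 plan.py .5133 -.2246 .1302 -126.1 6
```

```text
grip_width: 0.011
gripper_force: 61.1
grip_width: 0.0107
gripper_force: 61.2
grip_width: 0.0106
gripper_force: 61.2
clock: 57.9
tcp_pos: [0.5163, -0.2236, 0.2493]
orientation: [-2.991, 0.959, 0.0]
contact_force: [0.5, -0.2, -1.2]
grip_width: 0.0107
gripper_force: 61.2
left x 15.4 y 37.6 ang rel rack 0.21
right x 9.4 y -31.6 ang rel rack 0.84
rear x 37.4 y 2.4 ang rel rack 2.27
tcp rack -59.2 1.1
at [ 0.5164 -0.2235  0.2493] psi -125.5 q [-0.06  0.29  0.44  1.83 -0.14  1.05 -1.76] F [-0.2  0.3 -1.3] grip 0.0107 61.2 t 57.95
N= 6 row [-0.015, 0.022, 0.993, -0.0, 0.0, 0.002]
```

```bash

python3 -m crank '[[-0.015,0.022,0.6,0,0,0.002],[-0.015,0.022,0.99,0,0,0.002],[-0.015,0.022,0.99,0,0,0.002],[-0.015,0.022,0.99,0,0,0.002],[-0.015,0.022,0.99,0,0,0.002],[-0.015,0.022,0.99,0,0,0.002],[0,0,0.4,0,0,0],[0,0,0,0,0,0],[0,0,0,0,0,0],[0,0,0,0,0,0]]'; python3 snap.py wrist w19; python3 held.py w19 .124;  python3 plan.py .5133 -.2246 .1302 -126.1 1
```

```text
clock: 58.95
tcp_pos: [0.5136, -0.2259, 0.1314]
orientation: [-2.986, 0.976, -0.003]
contact_force: [0.3, -0.1, -1.5]
grip_width: 0.011
gripper_force: 61.2
left x 23.9 y 32.6 ang rel rack -14.44
right x 24.2 y -34.7 ang rel rack 15.15
rear x 53.3 y 6.3 ang rel rack 6.87
tcp rack -60.1 -2.5
at [ 0.5135 -0.2259  0.1314] psi -126.2 q [-0.01  0.43  0.4   1.95 -0.23  0.81 -1.69] F [-0.3 -0.2 -0.8] grip 0.0109 61.2 t 59.0
N= 1 row [-0.048, -0.044, 0.06, -0.001, -0.002, -0.002]
```

```bash

python3 -m crank '[[0.2,-0.03,0.05,0,0,0],[0.3,0,0,0,0,0],[0.3,0,0,0,0,0],[0.3,0,0,0,0,0],[0.3,0,0,0,0,0],[0,0,0,0,0,0]]'; python3 -m crank '[[0.3,0,0,0,0,0],[0.4,0,0,0,0,0],[0.4,0,0,0,0,0],[0.4,0,0,0,0,0],[0.1,0,0,0,0,0],[0,0,0,0,0,0]]';  python3 plan.py
```

```text
clock: 59.6
tcp_pos: [0.5366, -0.2424, 0.1294]
orientation: [2.986, -0.976, 0.001]
contact_force: [0.4, -1.4, -1.1]
grip_width: 0.011
gripper_force: 61.2
clock: 60.2
tcp_pos: [0.5618, -0.2609, 0.1293]
orientation: [2.986, -0.976, -0.0]
contact_force: [0.2, 0.1, -1.1]
grip_width: 0.011
gripper_force: 61.2
at [ 0.5618 -0.2609  0.1293] psi -126.2 q [ 0.05  0.52  0.39  1.8  -0.25  0.86 -1.65] F [ 0.2  0.1 -1.1] grip 0.011 61.2 t 60.2
```

```bash

python3 -m crank '[[0.3,0,0.04,0,0,0],[0.3,0,0.04,0,0,0],[0.25,0,0.04,0,0,0],[0.15,0,0,0,0,0],[0.1,0,0,0,0,0],[0,0,0,0,0,0]]'; python3 -m crank '[[0.1,0,0,0,0,0],[0.1,0,0,0,0,0],[0.1,0,0,0,0,0],[0,0,0,0,0,0],[0,0,0,0,0,0]]'|sed -n 2,4p; python3 -m crank '[[0.1,0,0,0,0,0],[0.1,0,0,0,0,0],[0,0,0,0,0,0],[0,0,0,0,0,0]]'
```

```text
clock: 60.8
tcp_pos: [0.5795, -0.2738, 0.127]
orientation: [2.986, -0.976, 0.0]
contact_force: [-0.7, -0.0, 0.1]
grip_width: 0.0107
gripper_force: 61.2
tcp_pos: [0.5818, -0.2755, 0.1263]
orientation: [-2.985, 0.975, 0.01]
contact_force: [-7.8, 5.3, 3.2]
clock: 61.7
tcp_pos: [0.5818, -0.2755, 0.126]
orientation: [-2.982, 0.975, 0.022]
contact_force: [-19.4, 12.4, 12.8]
grip_width: 0.0108
gripper_force: 63.4
```

```bash

python3 -m crank '[[-0.1,0,0,0,0,0],[-0.1,0,0,0,0,0],[0,0,0,0,0,0]]'|sed -n 2,4p; python3 -m crank '[[0,0,0,0,0,0],[0,0,0,0,0,0],[0,0,0,0,0,0],[0,0,0,0,0,0]]' 0.4|sed -n 2,4p; python3 -m crank '[[0,0,-0.3,0,0,0],[0,0,-0.5,0,0,0],[0,0,-0.8,0,0,0],[0,0,-0.9,0,0,0],[0,0,-0.9,0,0,0],[0,0,-0.9,0,0,0],[0,0,-0.9,0,0,0],[0,0,-0.9,0,0,0],[0,0,0,0,0,0]]'; python3 plan.py .46 -.23 .25 -70 10 .3640 -.2362 .2 -20 8
```

```text
tcp_pos: [0.5818, -0.2756, 0.1263]
orientation: [-2.985, 0.976, 0.009]
contact_force: [-6.4, 3.8, 1.7]
tcp_pos: [0.5846, -0.2774, 0.1273]
orientation: [2.986, -0.976, 0.001]
contact_force: [0.8, 0.6, 0.6]
clock: 63.3
tcp_pos: [0.5858, -0.2783, 0.2534]
orientation: [2.986, -0.976, 0.01]
contact_force: [-0.3, 0.1, 0.3]
grip_width: 0.0344
gripper_force: 0.0
at [ 0.5858 -0.2783  0.2534] psi -126.2 q [ 0.03  0.43  0.44  1.63 -0.2   1.12 -1.68] F [-0.3  0.1  0.3] grip 0.0344 0.0 t 63.3
N= 10 row [-0.69, -0.123, 0.015, 0.0, -0.001, -0.125]
N= 8 row [-0.488, -0.384, 0.312, 0.0, 0.0, -0.139]
```

```bash

python3 -m crank '[[-0.69,-0.123,0.015,0,0,-0.125],[-0.69,-0.123,0.015,0,0,-0.125],[-0.69,-0.123,0.015,0,0,-0.125],[-0.69,-0.123,0.015,0,0,-0.125],[-0.69,-0.123,0.015,0,0,-0.125],[-0.69,-0.123,0.015,0,0,-0.125],[-0.69,-0.123,0.015,0,0,-0.125],[-0.69,-0.123,0.015,0,0,-0.125],[-0.69,-0.123,0.015,0,0,-0.125],[-0.69,-0.123,0.015,0,0,-0.125],[0,0,0,0,0,0],[0,0,0,0,0,0]]' 0.5; python3 snap.py wrist w20;  python3 snap.py top t20; python3 plan.py .364 -.2362 .2 -20 8; python3 - <<'E'
from h import *
a=np.load("w20.npz")["image"][:,:,::-1]; t=np.load("t20.npz")["image"][140:320,310:510,::-1]
cv2.imwrite("pics/c20.png",np.hstack([cv2.resize(a,(400,300)),cv2.resize(t,(400,360))[:300]]))
E
```

```text
clock: 64.5
tcp_pos: [0.4588, -0.229, 0.2464]
orientation: [3.094, 0.543, 0.002]
contact_force: [-0.2, -0.1, 0.3]
grip_width: 0.0427
gripper_force: 0.0
at [ 0.4593 -0.2288  0.2462] psi -70.0 q [ 0.11  0.19  0.26  1.94 -0.06  1.02 -0.82] F [-0.3  0.8  0.4] grip 0.0426 0.0 t 64.6
N= 8 row [-0.49, -0.375, 0.288, 0.0, -0.0, -0.139]
```

View pics/c20.png

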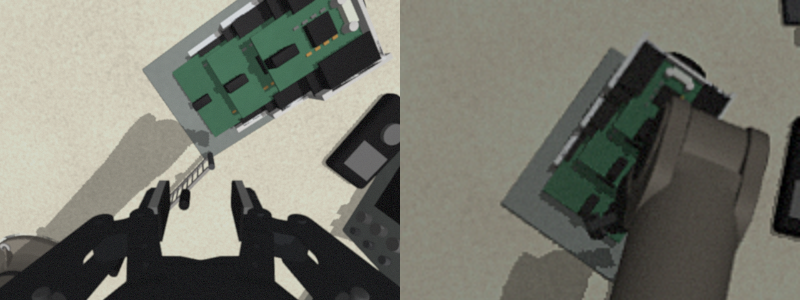

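All three boards sit in the rack in steps (wide, medium, narrow). The long knob's top is at full-image (296,325), the hinge at (335,250).

```bash
python3 - <<'E'
from h import *
f=np.load("w20.npz"); print(plane(f,[(296,324)],.114).round(4),proj(f,[[.3636,-.2365,.114]]))
E
python3 plan.py .364 -.2362 .16 -20 9 .364 -.2362 .088 -20 5
```

```text
[[ 0.3693 -0.2374  0.114 ]] [[292.96981482 329.04975499]]
at [ 0.4593 -0.2288  0.2462] psi -70.0 q [ 0.11  0.19  0.26  1.94 -0.06  1.02 -0.82] F [-0.3  0.8  0.4] grip 0.0426 0.0 t 64.6
N= 9 row [-0.433, -0.336, 0.479, 0.0, -0.0, -0.124]
N= 5 row [0.0, 0.0, 0.72, 0.0, 0.0, 0.0]
```

```bash

python3 -m crank '[[-0.433,-0.336,0.479,0,0,-0.124],[-0.433,-0.336,0.479,0,0,-0.124],[-0.433,-0.336,0.479,0,0,-0.124],[-0.433,-0.336,0.479,0,0,-0.124],[-0.433,-0.336,0.479,0,0,-0.124],[-0.433,-0.336,0.479,0,0,-0.124],[-0.433,-0.336,0.479,0,0,-0.124],[-0.433,-0.336,0.479,0,0,-0.124],[-0.433,-0.336,0.479,0,0,-0.124],[0,0,0,0,0,0],[0,0,0,0,0,0]]'; python3 snap.py wrist w21; python3 - <<'E'
from h import *
f=np.load("w21.npz"); g=cv2.cvtColor(f["image"],cv2.COLOR_RGB2GRAY); e=proj(f,[[.364,-.2362,.114]])[0]; print(e)
x,y=e.round().astype(int); m=(g[y-50:y+50,x-45:x+45]<45).astype(np.uint8); n,l,s,c=cv2.connectedComponentsWithStats(m)
for i in range(1,n):
    if s[i,4]>80: print(s[i]+[x-45,y-50,0,0,0],c[i]+[x-45,y-50])
E
python3 plan.py .364 -.2362 .088 -20 5
```

```text
clock: 65.7
tcp_pos: [0.364, -0.2365, 0.16]
orientation: [2.572, 1.804, 0.0]
contact_force: [0.1, -0.0, 0.1]
grip_width: 0.0425
gripper_force: 0.0
[320.69598991 268.24401621]
[309 239  25  42 836] [320.8277512  259.90789474]
at [ 0.3644 -0.2365  0.1602] psi -19.9 q [ 0.28  0.17  0.17  2.19 -0.04  0.78  0.13] F [-0.1 -0.5  0.1] grip 0.0429 0.0 t 65.75
N= 5 row [0.002, -0.005, 0.722, 0.0, -0.0, 0.001]
```

```bash

python3 -m crank '[[0,0,0.72,0,0,0],[0,0,0.72,0,0,0],[0,0,0.72,0,0,0],[0,0,0.72,0,0,0],[0,0,0.72,0,0,0],[0,0,0,0,0,0],[0,0,0,0,0,0]]' && python3 -m crank '[[0,0,0,0,0,0],[0,0,0,0,0,0],[0,0,0,0,0,0],[0,0,0,0,0,0],[0,0,0,0,0,0],[0,0,0,0,0,0]]' 0 30; python3 plan.py .4548 -.2082 .088 -125.5 21
```

```text
clock: 66.45
tcp_pos: [0.364, -0.2365, 0.0882]
orientation: [2.569, 1.807, 0.0]
contact_force: [0.5, 0.2, 0.4]
grip_width: 0.0429
gripper_force: 0.0
clock: 67.05
tcp_pos: [0.3642, -0.2369, 0.0886]
orientation: [2.568, 1.807, 0.002]
contact_force: [1.3, 0.6, 6.8]
grip_width: 0.0148
gripper_force: 29.7
at [ 0.3642 -0.2369  0.0886] psi -19.7 q [ 0.3   0.3   0.16  2.24 -0.08  0.6   0.17] F [1.3 0.6 6.8] grip 0.0148 29.7 t 67.05
N= 21 row [0.262, 0.011, 0.002, 0.0, -0.0, 0.112]
```

```bash

python3 -m crank '[[0.262,0.011,0,0,0,0.112],[0.262,0.011,0,0,0,0.112],[0.262,0.011,0,0,0,0.112],[0.262,0.011,0,0,0,0.112],[0.262,0.011,0,0,0,0.112],[0.262,0.011,0,0,0,0.112],[0.262,0.011,0,0,0,0.112],[0.262,0.011,0,0,0,0.112],[0.262,0.011,0,0,0,0.112],[0.262,0.011,0,0,0,0.112]]' && python3 -m crank '[[0.262,0.011,0,0,0,0.112],[0.262,0.011,0,0,0,0.112],[0.262,0.011,0,0,0,0.112],[0.262,0.011,0,0,0,0.112],[0.262,0.011,0,0,0,0.112],[0.262,0.011,0,0,0,0.112],[0.262,0.011,0,0,0,0.112],[0,0,0,0,0,0]]' && python3 -m crank '[[0.262,0.011,0,0,0,0.112],[0.262,0.011,0,0,0,0.112],[0.262,0.011,0,0,0,0.112],[0.262,0.011,0,0,0,0.112],[0,0,0,0,0,0],[0,0,0,0,0,0]]'; python3 plan.py .4548 -.2082 .088 -125.5 1
```

```text
clock: 68.05
tcp_pos: [0.4021, -0.2035, 0.0888]
orientation: [3.089, 0.535, 0.009]
contact_force: [6.5, -10.9, -7.2]
grip_width: 0.0148
gripper_force: 29.3
clock: 68.85
tcp_pos: [0.4371, -0.2038, 0.0887]
orientation: [3.106, -0.427, 0.009]
contact_force: [1.4, -12.7, -1.6]
grip_width: 0.0148
gripper_force: 30.0
clock: 69.45
tcp_pos: [0.4543, -0.2125, 0.0887]
orientation: [2.985, -0.961, 0.007]
contact_force: [-1.2, -11.9, 1.2]
grip_width: 0.0146
gripper_force: 30.2
at [ 0.4543 -0.2125  0.0887] psi -125.7 q [-0.16  0.45  0.59  2.12 -0.39  0.67 -1.5 ] F [ -1.2 -11.9   1.2] grip 0.0146 30.2 t 69.45
N= 1 row [-0.104, -0.188, 0.034, 0.005, -0.007, -0.004]
```

```bash

python3 -m crank '[[0.1,0.1,0,0,0,0],[0.1,0.1,0,0,0,0],[0,0,0,0,0,0],[0,0,0,0,0,0]]'; python3 -m crank '[[0.1,0,0,0,0,0],[0.1,0,0,0,0,0],[0,0,0,0,0,0],[0,0,0,0,0,0]]'
```

```text
clock: 69.85
tcp_pos: [0.4559, -0.2137, 0.0887]
orientation: [-2.991, 0.96, -0.003]
contact_force: [0.8, -0.1, 7.1]
grip_width: 0.0148
gripper_force: 30.8
clock: 70.25
tcp_pos: [0.457, -0.2145, 0.0885]
orientation: [-2.989, 0.958, 0.005]
contact_force: [-5.5, 5.2, 16.4]
grip_width: 0.0152
gripper_force: 31.8
```

```bash

python3 -m crank '[[-0.1,0,0,0,0,0],[0,0,0,0,0,0]]'|sed -n 2,4p; python3 -m crank '[[0,0,0,0,0,0],[0,0,0,0,0,0],[0,0,0,0,0,0],[0,0,-0.7,0,0,0],[0,0,-0.7,0,0,0],[0,0,-0.7,0,0,0],[0,0,-0.7,0,0,0],[0,0,-0.7,0,0,0],[0,0,-0.7,0,0,0],[0,0,0,0,0,0]]' 0.5; python3 plan.py .563 -.082 .17 -40 12
```

```text
tcp_pos: [0.457, -0.2145, 0.0886]
orientation: [-2.991, 0.959, -0.002]
contact_force: [-1.3, 1.1, 7.8]
clock: 71.45
tcp_pos: [0.4578, -0.2152, 0.174]
orientation: [-2.991, 0.959, -0.006]
contact_force: [-0.3, 0.1, -0.7]
grip_width: 0.0424
gripper_force: 0.0
at [ 0.4578 -0.2152  0.174 ] psi -125.6 q [-0.25  0.31  0.69  2.05 -0.26  0.86 -1.6 ] F [-0.3  0.1 -0.7] grip 0.0424 0.0 t 71.45
N= 12 row [0.519, -0.578, 0.018, 0.0, -0.0, -0.158]
```

```bash

python3 -m crank '[[0.519,-0.578,0.018,0,0,-0.158],[0.519,-0.578,0.018,0,0,-0.158],[0.519,-0.578,0.018,0,0,-0.158],[0.519,-0.578,0.018,0,0,-0.158],[0.519,-0.578,0.018,0,0,-0.158],[0.519,-0.578,0.018,0,0,-0.158],[0.519,-0.578,0.018,0,0,-0.158],[0.519,-0.578,0.018,0,0,-0.158],[0.519,-0.578,0.018,0,0,-0.158],[0.519,-0.578,0.018,0,0,-0.158],[0.519,-0.578,0.018,0,0,-0.158],[0.519,-0.578,0.018,0,0,-0.158]]'; python3 -m crank '[[0,0,0,0,0,0],[0,0,0,0,0,0]]' >/dev/null; python3 snap.py wrist w22; python3 - <<'E'
from h import *
f=np.load("w22.npz"); g=cv2.cvtColor(f["image"],cv2.COLOR_RGB2GRAY); e=proj(f,[[.563,-.082,.114]])[0]; print(e)
m=(g<45).astype(np.uint8); n,l,s,c=cv2.connectedComponentsWithStats(m)
for i in range(1,n):
    if s[i,4]>200: print(s[i],c[i].round())
E
python3 plan.py
```

```text
clock: 72.65
tcp_pos: [0.5618, -0.0808, 0.1669]
orientation: [-2.846, -1.329, 0.001]
contact_force: [-0.1, -0.3, -0.1]
grip_width: 0.0423
gripper_force: 0.0
[323.51129213 262.55478889]
[618   0  22  35 216] [632.  13.]
[301 232  24  40 781] [313. 252.]
[    0   290   640   190 65811] [344. 416.]
at [ 0.5617 -0.0826  0.1673] psi -40.5 q [-0.18  0.38  0.27  1.89 -0.13  0.89 -0.55] F [-0.3 -0.   0.4] grip 0.0427 0.0 t 72.9
```

View pics/w22.png

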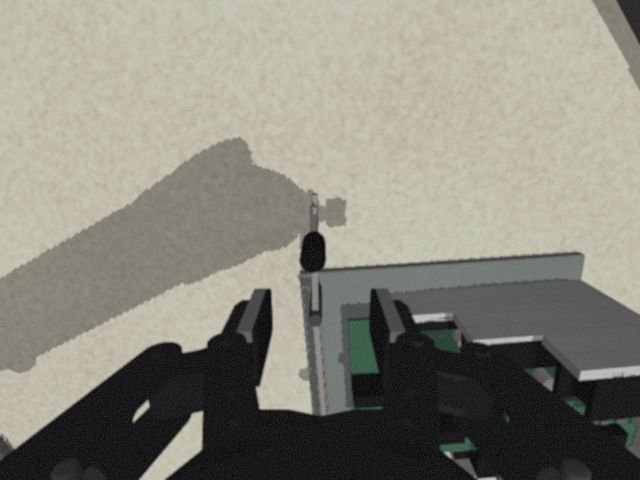

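Wrist view: the long leaf is shut along the front, and the short leaf stands in line with it, its knob top at (313,260) and the joint hinge at (315,318).

```bash
python3 - <<'E'
from h import *
f=np.load("w22.npz"); print(plane(f,[(313,260)],.114).round(4),plane(f,[(315,320)],.11).round(4))
E
python3 plan.py .561 -.0805 .088 -40 5
```

```text
[[ 0.5593 -0.0768  0.114 ]] [[ 0.5328 -0.1093  0.11  ]]
at [ 0.5617 -0.0826  0.1673] psi -40.5 q [-0.18  0.38  0.27  1.89 -0.13  0.89 -0.55] F [-0.3 -0.   0.4] grip 0.0427 0.0 t 72.9
N= 5 row [0.012, -0.019, 0.793, -0.0, 0.0, -0.002]
```

```bash
python3 plan.py .5595 -.0775 .088 -40 5; 
python3 -m crank '[[0.035,-0.045,0.79,0,0,0],[0.035,-0.045,0.79,0,0,0],[0.035,-0.045,0.79,0,0,0],[0.035,-0.045,0.79,0,0,0],[0.035,-0.045,0.79,0,0,0],[0,0,0,0,0,0],[0,0,0,0,0,0]]' && python3 -m crank '[[0,0,0,0,0,0],[0,0,0,0,0,0],[0,0,0,0,0,0],[0,0,0,0,0,0],[0,0,0,0,0,0],[0,0,0,0,0,0]]' 0 30; python3 plan.py .570 -.1595 .088 -127 18
```

```text
at [ 0.5617 -0.0826  0.1673] psi -40.5 q [-0.18  0.38  0.27  1.89 -0.13  0.89 -0.55] F [-0.3 -0.   0.4] grip 0.0427 0.0 t 72.9
N= 5 row [0.025, -0.049, 0.793, -0.0, 0.0, -0.002]
clock: 73.6
tcp_pos: [0.5607, -0.077, 0.0886]
orientation: [2.851, 1.318, -0.001]
contact_force: [0.4, 0.2, 0.6]
grip_width: 0.0424
gripper_force: 0.0
clock: 74.2
tcp_pos: [0.5614, -0.0763, 0.0893]
orientation: [2.85, 1.321, 0.002]
contact_force: [-1.3, -0.7, 5.8]
grip_width: 0.0148
gripper_force: 29.6
at [ 0.5614 -0.0763  0.0893] psi -40.3 q [-0.16  0.48  0.24  1.95 -0.17  0.72 -0.52] F [-1.3 -0.7  5.8] grip 0.0148 29.6 t 74.2
N= 18 row [-0.013, 0.256, 0.004, 0.0, -0.0, 0.107]
```

```bash

python3 -m crank '[[-0.013,0.256,0,0,0,0.107],[-0.013,0.256,0,0,0,0.107],[-0.013,0.256,0,0,0,0.107],[-0.013,0.256,0,0,0,0.107],[-0.013,0.256,0,0,0,0.107],[-0.013,0.256,0,0,0,0.107],[-0.013,0.256,0,0,0,0.107],[-0.013,0.256,0,0,0,0.107],[-0.013,0.256,0,0,0,0.107]]' && python3 -m crank '[[-0.013,0.256,0,0,0,0.107],[-0.013,0.256,0,0,0,0.107],[-0.013,0.256,0,0,0,0.107],[-0.013,0.256,0,0,0,0.107],[-0.013,0.256,0,0,0,0.107],[-0.013,0.256,0,0,0,0.107],[0,0,0,0,0,0]]' && python3 -m crank '[[-0.013,0.256,0,0,0,0.107],[-0.013,0.256,0,0,0,0.107],[-0.013,0.256,0,0,0,0.107],[0,0,0,0,0,0],[0,0,0,0,0,0]]'; python3 plan.py .57 -.1605 .088 -127 1
```

```text
clock: 75.1
tcp_pos: [0.5827, -0.1166, 0.0894]
orientation: [3.136, 0.171, 0.003]
contact_force: [0.5, -1.7, 4.9]
grip_width: 0.015
gripper_force: 29.7
clock: 75.8
tcp_pos: [0.5775, -0.1477, 0.0894]
orientation: [3.079, -0.617, 0.003]
contact_force: [-1.5, -2.3, 7.8]
grip_width: 0.0151
gripper_force: 29.8
clock: 76.3
tcp_pos: [0.5702, -0.1599, 0.0894]
orientation: [2.98, -0.994, 0.003]
contact_force: [-1.3, -1.2, 6.0]
grip_width: 0.015
gripper_force: 30.0
at [ 0.5702 -0.1599  0.0894] psi -126.9 q [-0.3   0.59  0.64  1.91 -0.49  0.8  -1.61] F [-1.3 -1.2  6. ] grip 0.015 30.0 t 76.3
N= 1 row [0.012, 0.03, 0.068, -0.001, -0.002, 0.003]
```

```bash

python3 -m crank '[[0,0.1,0,0,0,0],[0,0.1,0,0,0,0],[0,0,0,0,0,0],[0,0,0,0,0,0]]'; python3 -m crank '[[0.05,0.1,0,0,0,0],[0.05,0.1,0,0,0,0],[0,0,0,0,0,0],[0,0,0,0,0,0]]'
```

```text
clock: 76.7
tcp_pos: [0.5699, -0.1607, 0.0895]
orientation: [-2.979, 0.99, -0.006]
contact_force: [5.7, 4.0, 4.8]
grip_width: 0.0144
gripper_force: 29.8
clock: 77.1
tcp_pos: [0.5708, -0.1622, 0.0895]
orientation: [-2.976, 0.985, -0.007]
contact_force: [8.1, 9.0, 5.2]
grip_width: 0.0149
gripper_force: 30.0
```

```bash

python3 -m crank '[[0,-0.1,0,0,0,0],[0,-0.05,0,0,0,0],[0,0,0,0,0,0]]'|sed -n 2,4p; python3 -m crank '[[0,0,0,0,0,0],[0,0,0,0,0,0],[0,0,0,0,0,0],[0,0,-0.5,0,0,0],[0,0,-0.9,0,0,0],[0,0,-0.9,0,0,0],[0,0,-0.9,0,0,0],[0,0,-0.9,0,0,0],[0,0,-0.9,0,0,0],[0,0,-0.9,0,0,0]]' 0.4 >/dev/null; python3 -m crank '[[0,0,-0.9,0,0,0],[0,0,-0.9,0,0,0],[-0.9,0,-0.3,0,0,0],[-0.9,0,0,0,0,0],[-0.9,0,0,0,0,0],[-0.9,0,0,0,0,0],[-0.9,0,0,0,0,0],[-0.9,0,0,0,0,0],[-0.9,0,0,0,0,0],[0,0,0,0,0,0],[0,0,0,0,0,0]]'; python3 snap.py wrist w23; python3 - <<'E'
from h import *
f=np.load("w23.npz"); g=cv2.cvtColor(f["image"],cv2.COLOR_RGB2GRAY); c0=ray(f,[[320,240]])[0]
ux=np.array([.8042,-.5943]);uy=np.array([.5943,.8042])
# expected knob tops (shut) at hinge rack (-.116,-.084); search dark blobs nearby
w=lambda x,y,z:np.r_[ux*(.6073+x)+uy*(.126+y),z]
for n,x,y in(("L",-.116,-.025),("S",-.056,.085)):
    e=proj(f,[w(x,y,.114),w(x,y,.074)]); print(n,e.round(1).tolist())
m=(g<45).astype(np.uint8); n,l,s,c=cv2.connectedComponentsWithStats(m)
for i in range(1,n):
    if 120<s[i,4]<6000: print(s[i],c[i].round())
E
```

```text
tcp_pos: [0.5709, -0.1621, 0.0895]
orientation: [-2.978, 0.989, -0.005]
contact_force: [4.0, 5.2, 6.0]
clock: 79.5
tcp_pos: [0.4675, -0.089, 0.249]
orientation: [-2.979, 0.994, -0.001]
contact_force: [0.4, 0.5, -0.6]
grip_width: 0.034
gripper_force: 0.0
L [[460.2, 145.0], [443.0, 143.0]]
S [[314.4, 59.4], [315.3, 68.5]]
[344   0  10  59 345] [348.  25.]
[ 395    0   49   52 1222] [427.  25.]
[473   0  19  60 218] [482.  37.]
[307  49  19  29 416] [316.  63.]
[401  78  22  36 665] [412.  96.]
[437 134  33  20 535] [453. 144.]
```

```bash
python3 -c "
from bench import r
print(r.hand_in())"
```

```text
the job is handed in; nothing more can be done
None
```

The job is handed in: all three boards are home on their matching rails, the long leaf was shut first and then the short leaf, and no bystander was knowingly touched; the hand-in returned no verdict.

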